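# Change the die block in the bench locking pliers

## Task

The bench locking pliers are locked on a finished die block. Pull the release lever to open them, stand the finished block upright on the felt-covered board, then set the plain blank upright on the rest between the jaws with the slot in its foot down over the rib, and squeeze the handles until they lock over centre on the blank. Leave the other tools on the bench where they are.

Things in the scene. Friction and masses are not known exactly. Their poses are not given: they have to be found in the camera images.
- pliers: steel locking pliers lying level on a cast base fixed to the bench; origin under the base, z up. At yaw 0 jaws point to +y, handles run to -y, jaws close along x. Pliers are at z 30 to 49 mm; fixed jaw and handle on the -x side (robot's side), moving ones on +x. Base x -40 to 40, y -46 to 82, 10 mm high; nothing is under handles and lever. Offsets below are in this frame, mm.
- seat (a point): centre of the rest's top between the jaws, [0, 60, 20]. A rib 22 long (along x), 6 wide, 5 mm high stands on it along x. Fixed jaw face at x = -14, y 38 to 82; sprung pad of the moving jaw at x = 8 when locked on a block, beyond x = 16 when open; jaw tops z = 46. A block with its origin here is 3 mm clear of the fixed jaw; squeezing slides it those 3 mm to -x.
- fixed_grip (a point): middle of the outer (-x) face of the fixed handle, [-19, -95, 38], where to squeeze; 10 wide, 16 high, ends at y = -106. It does not move.
- moving_grip (a point): middle of the outer (+x) face of the moving handle, where to squeeze: about [19, -95, 38] locked (38 mm over both handles), about [40, -94, 38] open (59 mm over both). The handle is 10 wide, 16 high, ends at y = -119. Squeezing it shut on a block takes up to about 12 N here.
- moving_handle (a joint): angle (rad) of the moving handle about its vertical pivot at [26, -34]: 0 = locked at its stop, 0.35 = fully open (end swung to +x). Dead centre at 0.06: from above that it springs open by itself, from below it snaps to 0 and stays.
- release_lever (a joint): angle (rad) of the release lever about its vertical pivot at [-10, -112]: 0 = rest, 0.6 = stop; grows as its tail is pulled to -x, away from the moving handle; a light spring returns it. By about 0.35 its nose has pried the moving handle past dead centre and the pliers spring open; takes about 4 N at the tail.
- lever_tab (a point): the tail of the release lever, standing out behind the ends of both handles: point 34 mm behind its pivot, [-10, -146, 38] at rest. The tail is 10 thick (x), 16 high (z 30 to 46) and ends 16 mm further back; free space on both sides.
- pad (a joint): travel in m of the sprung pad in the moving jaw towards the fixed jaw: 0.002 when nothing is clamped, pressed back to about 0.0006 when a block is clamped (about 6 N).
- finished_die: the finished steel die block that starts in the jaws: 22 (x) x 30 (y) x 60 mm with a round stud of 16 mm diameter, 13 mm high, on its top; origin at the centre of its underside, z up; 0.15 to 0.3 kg. A slot 10 mm wide and 7 mm deep runs along x across the middle of its foot.
- blank_die: the plain steel die block standing on the bench: 22 (x) x 30 (y) x 60 mm, flat top, no stud, same slot 10 mm wide and 7 mm deep along x across the foot; origin at the centre of its underside, z up; 0.15 to 0.3 kg. A half turn makes no difference.
- board: grey felt-covered board lying fixed on the bench, 142 (x) x 118 (y) x 12 mm; origin at the centre of its underside, its top 12 mm above the bench.
- rubber_punch: bystander: black hand punch standing on end, 20 mm diameter, 60 mm high; origin under its centre.
- cardboard_box: bystander: small cream cardboard box, 40 x 62 x 17 mm; origin under its centre.
- loupe: bystander: black eye loupe standing on its small end, 41 mm diameter, 30 mm high; origin under its centre.
- red_pliers: bystander: ordinary pliers with red handles lying flat, 54 x 146 x 11 mm; origin under their centre.
There are look-alikes about, which are no part of the job. What is shaped like the blank_die but red is not meant.

How it is judged:
By the outcome, as a careful person would: the job done as asked, in the order asked, and still so for the second after the job is handed in, with the robot touching nothing.
It also fails if it takes over 67 s, if anything falls off the work surface, if the arm or the gripper's body presses on something with over 40 N, if the wrist force passes 120 N, or if a joint passes its speed limit or range.

## Robot

A 6-joint arm with a two-finger parallel gripper is mounted at the origin on a cart in front of the work surface, level with it; the furniture and walls round the work are solid. World frame = base frame: x ahead of the robot, y to its left, z up, the work surface at z = 0. Lengths are in mm, angles in rad, forces in N, time in s.
With the tool pointing down it reaches from about 325 to 900 mm from the base axis. Payload 6.1 kg.
Tool frame: the origin (TCP) lies between the finger pads; the fingertips stand tips_ahead ahead of it and the grasp point (between the pads) lies 5 mm behind it (tips_ahead is the distance from the TCP to the fingertips, in mm); x points along the fingers, z is the direction in which the jaws open and shut, and the axes are right-handed (so a half turn about x gives the same grasp; the last joint's range is limited). The gripper opens to 87 mm and grips with 3 to 60 N. Pads are 19 mm wide; open, the fingers measure 117 mm over their backs; the gripper's body (75 mm by 190 mm) begins 51 mm behind the grasp point.
Start: joints at [1.01, 0.22, 1.526, -0, 1.395, -0.126], TCP at [263.266, 566.84, 236.538] pointing down, gripper open.
Joint ranges: [-2.98, 2.98], [-0.91, 2.08], [0.09, 2.57], [-1.24, 4.39], [0.2, 2.65], [-2.68, 2.68]. Speed limits (rad/s): [2.57, 2.57, 3.01, 3.14, 3.14, 3.14].

## Interface

Orientations are given as a unit quaternion [w, x, y, z].
In Python, from station import * gives the robot as it stands. The module is installed in compiled form; this text tells all that it offers.
- The arm moves only by the tool jog_arm, never from a script. Its argument "moves" is a list of rows, each a list of 6 numbers: the shift along the tool's x, y, z in units of 0.06 m (1.0 is 0.06 m), then the turn, a rotation vector about the tool's x, y, z in units of 5 degrees (1.0 is 5 degrees). In form: [[dx, dy, dz, ax, ay, az], ...]. A call has 1 to 20 rows; each row shifts and turns the commanded pose from where the row before left it, along the tool's axes as they then stand; what a row does not reach is not made up. A row lasts 1/8 s, in which the tool goes at most 62.5 mm and 10.7 degrees, less where a joint would pass 70% of its speed; a pose out of reach is approached as far as the arm can. A call with a number of a shift or a turn outside -1 to 1 is refused whole. A call with a gripper value outside its range is refused whole. "grip" is the opening, from 0 (shut) to 1 (fully open), set as the call begins (left out, the last holds). The fingers move at their own pace and stop on an object; the grip force is fixed at half the most. Time passes only in rows, so rows that do not move let the fingers close. It gives the time, the measured TCP pose, the force and the opening at its end, in the units of the state.
- read_state(): the state, without advancing time (a new reading comes with each control period).
- capture(name): name is "side" or "top" or "wrist"; returns (picture, depth): 420x560x3 uint8, red, green, blue; 420x560 float32, mm along the optical axis (not along the pixel's ray), 0 where there is no reading.
- camera_info(name): a dict with "vertical_fov" (degrees; the focal length in pixels is half the picture's height over the tangent of half this angle, whatever the lens; pixels are square), "cx", "cy" (the principal point, pixels), "cam_to_world" (4x4, takes a point from camera to world coordinates). Camera axes: x right, y up, looking along -z (the intrinsics and any distortion apply to the point x, -y, -z); pixel columns grow to the right and rows downward; lengths in mm; the calibration is good to about 2 mm. A picture is of the moment at which its call begins: read the wrist's pose just before it. camera_info takes no time and is no camera call; for the wrist camera it gives the pose at the moment of the call.
- sign_off(): hands the job in, once; it reports no verdict.
Trained networks look in the newest picture that a camera, given by its name, has taken for a name from the list of things; names that differ only in an ending like _2 or _b are one class to them, and where a whole thing is asked for, a point or a joint stands for the part that bears it (a point fixed in the world has none). Each returns a list of dicts, best first, with "conf" (0 to 1); they miss things now and then, are a little off and sometimes report something else, mostly with a low value. They report only what shows in the picture. A call takes as long as a camera call. They do not tell look-alikes from the thing itself.
- look_for(query, camera): "pixel" ([column, row] in pixels, amid what is visible of it).
- trace(query, camera): "region" (420x560 bool, what is visible of it) and "pixel" ([column, row] in pixels, amid what is visible of it).
The state is a dict: "time_s": time; "q": joint angles; "joint_velocities": joint speeds; "tau": joint torques, N m; "tcp_pos": TCP position; "tool_rot": TCP orientation; "ft_force": force on the tool from outside, world axes, zero at the start; "moment": the same for the moment, N m; "opening": finger opening in mm.
Only numpy, scipy, OpenCV 4.12 (cv2) and the standard library are available. Lean on these libraries where they do the work, as an engineer would, in place of code of your own. Each camera call takes 0.05 s, during which the arm holds its last target.

## Working session

There is one attempt and no reset: what is moved stays moved. The work goes in short steps, Python scripts to look and compute and a tool call to move; the robot and the scene stay as the last step left them, time stands still between calls to the robot, and variables do not carry over. Pictures are saved under pics/ and viewed, and the job is handed in when it is done.

Besides the shell and the picture viewer there is one more tool, called after "Call:" as name(argument=value, ...) on one line, values as JSON. jog_arm: Moves the arm, as the interface text tells. Its arguments: {"type":"object","properties":{"moves":{"type":"array","items":{"type":"array","items":{"type":"number"}}},"grip":{"type":"number"}},"required":["moves"]}

```bash
ls; mkdir -p pics; cat > h.py <<'E'
import numpy as np, cv2
from station import *
def save(img,n): cv2.imwrite(f'pics/{n}.png',img[:,:,::-1])
def K(name):
    i=camera_info(name); f=210/np.tan(np.radians(i['vertical_fov']/2)); return i,f
def cloud(name,depth,info=None):
    i=info or camera_info(name); f=210/np.tan(np.radians(i['vertical_fov']/2))
    u,v=np.meshgrid(np.arange(560),np.arange(420))
    X=(u-i['cx'])/f*depth; Y=-(v-i['cy'])/f*depth
    P=np.stack([X,Y,-depth,np.ones_like(depth)],-1)@np.array(i['cam_to_world']).T
    return P[...,:3]
E
python3 - <<'E'
from h import *
s=read_state(); print(s)
for n in ('side','top','wrist'):
    i=camera_info(n); print(n,{k:(np.round(v,3).tolist() if not isinstance(v,(str,dict)) else v) for k,v in i.items()})
    p,d=capture(n); save(p,n+'0'); np.save(f'pics/{n}0.npy',d)
    for q in ['pliers','finished_die','blank_die','board','release_lever','moving_handle','rubber_punch','loupe','red_pliers','cardboard_box']:
        if n!='wrist':
            try: print(n,q,[(r['pixel'],round(r['conf'],2)) for r in look_for(q,n)][:4])
            except Exception as e: print(q,e)
E
```

```text
pics
{'time_s': 0.0, 'q': array([ 1.00989494e+00,  2.21223511e-01,  1.52755704e+00, -8.74064578e-06,
        1.39465787e+00, -1.26111456e-01]), 'joint_velocities': array([-0.0002927 ,  0.00127564,  0.00162584,  0.00034447,  0.00020484,
        0.00056067]), 'tau': array([-1.63758137e-03, -4.94593978e+01, -3.87384045e+01,  6.99508097e-02,
        5.71569835e-02, -1.61901917e-04]), 'tcp_pos': array([262.97725791, 566.36933876, 235.46743905]), 'tool_rot': array([ 0.5954855 , -0.38067012,  0.59666268,  0.38010647]), 'ft_force': array([ 0.63361197, -0.57100046,  0.69615903]), 'moment': array([-0.00036994,  0.02934778, -0.00141831]), 'opening': 87.1308492984966}
side {'vertical_fov': 42.315, 'cx': 288.277, 'cy': 204.939, 'cam_to_world': [[0.146, 0.812, -0.564, 12.611], [-0.989, 0.115, -0.091, -137.413], [-0.009, 0.572, 0.82, 859.377], [0.0, 0.0, 0.0, 1.0]]}
side pliers [([241.0, 202.6], 0.98)]
side finished_die [([209.3, 172.5], 0.89)]
side blank_die [([344.3, 227.8], 0.79), ([316.2, 275.3], 0.74), ([308.2, 318.6], 0.71), ([276.7, 198.6], 0.53)]
side board [([223.5, 287.4], 0.63)]
side rel
[... 456 characters left out ...]
, [-0.002, 0.211, 0.977, 906.885], [0.0, 0.0, 0.0, 1.0]]}
top pliers [([239.9, 211.3], 0.92)]
top finished_die [([211.2, 199.0], 0.69)]
top blank_die [([328.3, 223.4], 0.73), ([314.3, 301.6], 0.62), ([312.7, 271.0], 0.48)]
top board [([248.9, 284.0], 0.97), ([211.4, 198.5], 0.33)]
top release_lever []
top moving_handle [([272.4, 207.5], 0.5)]
top rubber_punch [([344.8, 249.9], 0.49)]
top loupe [([248.3, 146.5], 0.58)]
top red_pliers [([298.9, 155.3], 0.66)]
top cardboard_box [([213.7, 154.0], 0.92)]
wrist {'vertical_fov': 60.631, 'cx': 275.73, 'cy': 209.547, 'cam_to_world': [[0.42, -0.866, -0.27, 189.152], [0.907, 0.402, 0.124, 602.055], [0.001, -0.297, 0.955, 383.72], [0.0, 0.0, 0.0, 1.0]]}
```

```bash
python3 - <<'E'
import cv2
for n in('side0','top0'):
    im=cv2.imread(f'pics/{n}.png'); c=im[100:340,160:420]; cv2.imwrite(f'pics/{n}c.png',cv2.resize(c,None,fx=2.5,fy=2.5,interpolation=cv2.INTER_CUBIC)[:600])
E
```

```text
(no output)
```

View pics/side0c.png

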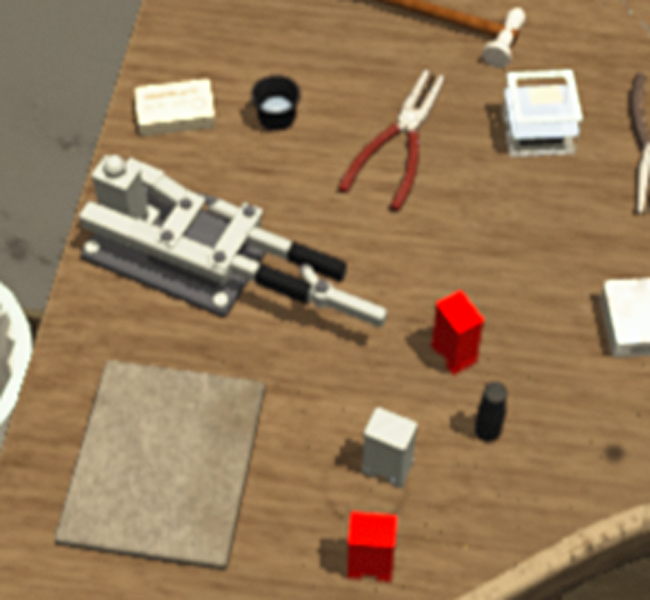

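View pics/top0c.png

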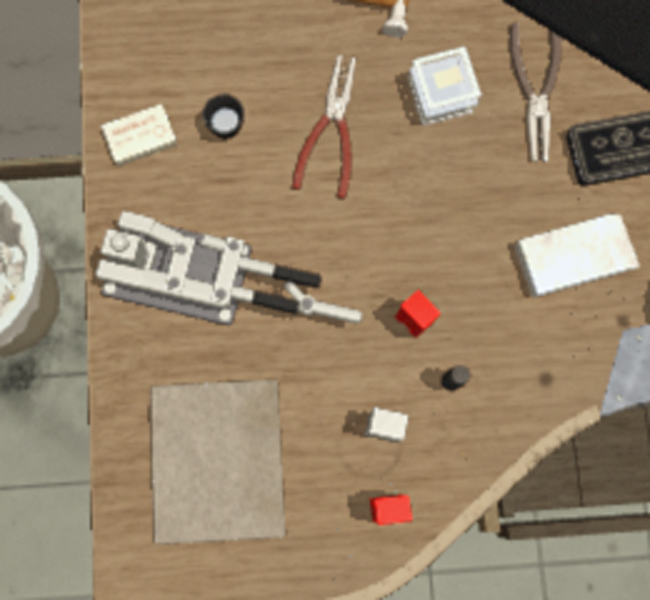

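View pics/side0.png

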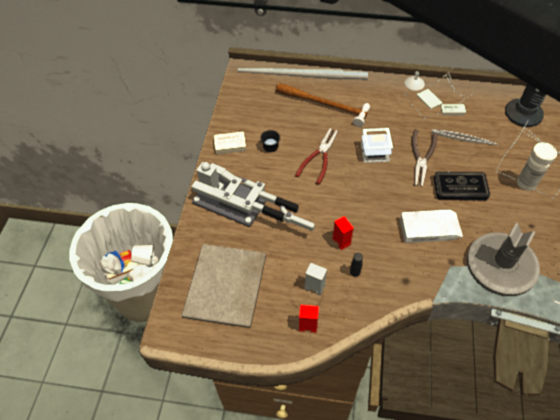

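The side picture shows the plain grey-white block at (316,277), which matches the blank. What could be taken for it: red block at (343,232), red block at (308,318), and the black punch at (357,265). The finished block with the stud is in the jaws at (208,172). I choose (316,277) and will measure from depth.

```bash
python3 - <<'E'
from h import *
for n in('top','side'):
    d=np.load(f'pics/{n}0.npy'); P=cloud(n,d); im=cv2.imread(f'pics/{n}0.png')
    Z=P[...,2]
    print(n,'bench z',[np.round(P[v,u],1).tolist() for u,v in ([(400,250),(215,230)] if n=='top' else [(400,280),(300,180)])])
    # blocks
    pts={'top':[(315,270),(327,225),(316,303),(343,250),(208,197)],'side':[(316,270),(343,226),(308,312),(357,256),(206,168)]}[n]
    for (u,v) in pts:
        w=P[v-14:v+15,u-14:u+15].reshape(-1,3); zt=np.percentile(w[:,2],97)
        m=(Z>zt-6); k=np.zeros_like(m); k[v-14:v+15,u-14:u+15]=1; m&=k.astype(bool)
        q=P[m]; r=cv2.minAreaRect(q[:,:2].astype(np.float32)); print((u,v),'z',zt.round(1),len(q),np.round(r[0],1),np.round(r[1],1),round(r[2],1))
    for q in['board','pliers','finished_die','blank_die','release_lever']:
        capture(n)
        for t in trace(q,n)[:3]:
            m=t['region']; q3=P[m]; zz=np.median(q3[:,2]); r=cv2.minAreaRect(q3[:,:2].astype(np.float32))
            print(q,round(t['conf'],2),t['pixel'],m.sum(),'z',zz.round(1),np.round(r[0],1),np.round(r[1],1),round(r[2],1))
E
```

```text
top bench z [[469.9, -320.5, 1.5], [546.8, 110.2, 1.9]]
(315, 270) z 62.1 145 [423.8 -75. ] [ 32.6 111.4] 18.2
(327, 225) z 62.2 136 [471.9 -87.1] [ 29.2 199.3] 45.2
(316, 303) z 62.2 155 [369.7 -75.1] [101.6  25.4] 80.1
(343, 250) z 59.4 51 [ 431.6 -108.3] [ 15.6 180.7] 31.6
(208, 197) z 90.5 43 [500.3  47.1] [264.1  13.8] 31.2
board 0.78 [247.5, 280.8] 3279 z 12.8 [417.9  37.8] [130.3 145.2] 89.8
board 0.19 [289.0, 221.9] 178 z 45.0 [479.5 -63. ] [ 64.9 179.7] 87.9
pliers 0.91 [238.7, 212.5] 2148 z 45.1 [544.3  10.2] [279.5 147.1] 41.5
finished_die 0.54 [287.3, 222.4] 175 z 45.1 [482.  -62.9] [ 66.7 184. ] 88.6
finished_die 0.49 [211.8, 198.7] 184 z 80.6 [606.6 111.5] [30.2 21.1] 72.5
blank_die 0.72 [248.3, 281.7] 3302 z 12.8 [417.   37.4] [147.5 129.2] 0.0
blank_die 0.68 [313.2, 269.3] 178 z 60.1 [ 436.3 -112.4] [29.8 22.1] 74.7
blank_die 0.63 [326.7, 225.0] 198 z 59.7 [472.2 -86.8] [ 31.3 199.1] 44.8
release_lever 0.48 [290.3, 224.4] 202 z 44.4 [482.  -65.8] [ 72.6 183.9] 88.6
side bench z [[472.7, -260.5, -0.6], [665.9, -56.9, 1.6]]
(316, 270) z 63.0 232 [ 232.  -117.5] [439.5  32.5] 1.0
(343, 226) z 63.1 205 [ 283.  -152.5] [540.7  32.3] 0.2
(308, 312) z 62.8 263 [ 194.5 -116.6] [364.9  29.8] 1.9
(357, 256) z 60.5 76 [ 248.5 -163.1] [ 15.7 474.3] 85.7
(206, 168) z 91.9 55 [312.   -9.3] [651.2  13.8] 21.9
board 0.7 [224.9, 288.9] 5192 z 13.2 [248.2  -1.9] [523.2 147.2] 14.2
board 0.17 [298.4, 220.0] 279 z 44.3 [560.1 -62.3] [87.  42.3] 66.1
pliers 0.74 [240.3, 201.4] 3525 z 42.1 [368.  -72.7] [695.3 196.8] 26.1
finished_die 0.67 [206.3, 173.2] 397 z 73.4 [347.4  -6.6] [717.9  36. ] 24.2
blank_die 0.97 [309.0, 318.5] 491 z 58.7 [ 208.6 -114.9] [393.1  33.2] 1.7
blank_die 0.9 [341.9, 229.1] 521 z 47.9 [ 302.7 -152.7] [579.9  34.8] 0.4
blank_die 0.59 [238.9, 201.9] 3458 z 42.7 [372.7 -71.2] [705.4 196.8] 26.0
release_lever 0.74 [299.3, 216.2] 282 z 44.5 [555.8 -57.2] [90.  31.1] 46.9
```

View pics/wrist0.png

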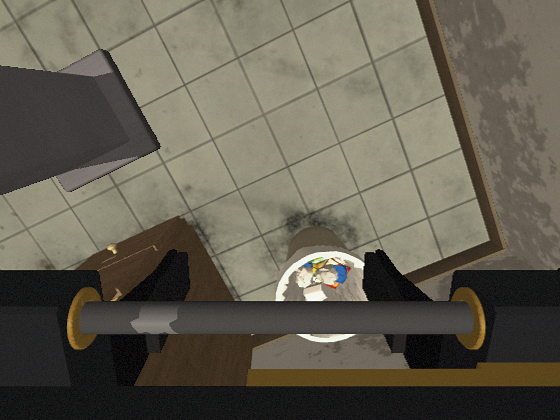

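```bash
python3 - <<'E'
from h import *
for n in('top','side'):
    d=np.load(f'pics/{n}0.npy'); P=cloud(n,d); P[d<=0]=np.nan
    Z=P[...,2]
    cs={'blank':(424,-75),'redA':(472,-87),'redB':(370,-75),'punch':(432,-108)}
    # list connected comps in height slices
    for lo,hi,name in((50,70,'z50-70'),(76,100,'fin'),(8,18,'board')):
        m=((Z>lo)&(Z<hi)&(P[...,0]>300)&(P[...,0]<720)&(P[...,1]>-180)&(P[...,1]<200)).astype(np.uint8)
        c,l,st,_=cv2.connectedComponentsWithStats(m)
        for k in range(1,c):
            if st[k,4]>25:
                q=P[l==k]; r=cv2.minAreaRect(q[:,:2].astype(np.float32)); print(n,name,st[k,:4],st[k,4],'med',np.round(np.median(q,0),1),'rect',np.round(r[0],1),np.round(r[1],1),round(r[2],1))
E
```

```text
top z50-70 [227 195  11  21] 68 med [596.4  63.5  51.8] rect [594.4  63.2] [13.8 48.4] 70.0
top z50-70 [245 195  12  26] 96 med [587.4  19.7  51.2] rect [584.7  20.4] [14.8 58.1] 72.7
top z50-70 [202 197  16  10] 41 med [599.4 102.9  60.5] rect [598.9 108.2] [15.7 34.6] 18.0
top z50-70 [320 216  16  16] 139 med [ 534.2 -148.9   60.8] rect [ 534.1 -149.5] [29.7 21.9] 40.3
top z50-70 [340 246   5   8] 31 med [ 474.4 -175.9   58.8] rect [ 474.8 -175.5] [ 8.2 15.4] 87.7
top z50-70 [308 263  15  13] 147 med [ 436.  -112.2   60.4] rect [ 436.5 -112.5] [29.8 21.8] 74.0
top z50-70 [310 298  15  12] 155 med [ 363.6 -109.7   60.8] rect [ 363.9 -109.8] [22. 30.] 3.0
top fin [201 192  15  12] 140 med [605.2 109.5  81.5] rect [607.5 111.3] [30.1 22.7] 73.5
top board [277 155  10  20] 42 med [696.9 -56.7   9.4] rect [697.  -56.4] [ 9.5 52.9] 67.4
top board [205 158  19   8] 57 med [715.6 109.9  15.8] rect [716.9 104.3] [10.6 43.7] 13.2
top board [296 165   5  14] 33 med [676.5 -96.6   9.3] rect [675.7 -96.3] [ 7.9 34.1] 77.7
top board [218 194   9  14] 55 med [613.8  87.7  10.9] rect [616.   88.2]
[... 1213 characters left out ...]
rect [689.5 -98.7] [10.1 59.9] 82.0
side board [219 177  10  13] 65 med [632.9  88.8  11.5] rect [629.7  88.9] [33.2 16.7] 23.2
side board [193 193  66  33] 664 med [569.2  74.5  11.6] rect [572.2  76.7] [128.5  36. ] 76.7
side board [255 197  11   8] 49 med [598.9  11.8  11.2] rect [598.2  11.1] [17.3 14.8] 78.7
side board [333 234  19  14] 49 med [ 525.  -149.6   13.9] rect [ 527.9 -149.5] [34.7 16.3] 76.8
side board [182 244  84  83] 5069 med [412.2  39.6  13.2] rect [418.2  40.6] [118.3 143.8] 89.2
side board [305 282  21  12] 56 med [ 428.1 -116.    13.4] rect [ 429.8 -115.8] [15.8 35. ] 15.0
side board [299 327  18   5] 39 med [ 354.4 -112.2   13.3] rect [ 354.4 -111.3] [ 1.8 28. ] 1.6
```

```bash
cat >> h.py <<'E'
from scipy.spatial.transform import Rotation as R
def rot(s): w,x,y,z=s['tool_rot']; return R.from_quat([x,y,z,w])
def go(tcp,yaw=None,s=None):
    """needed tool-frame move to TCP (world mm), tool down, jaw axis z along world angle yaw deg"""
    s=s or read_state(); r=rot(s)
    if yaw is not None:
        best=None
        for k in (0,180):
            a=np.radians(yaw+k); x=np.array([0,0,-1.]); z=np.array([np.cos(a),np.sin(a),0]); y=np.cross(z,x)
            rt=R.from_matrix(np.stack([x,y,z],1)); rv=(r.inv()*rt).as_rotvec()
            if best is None or np.linalg.norm(rv)<np.linalg.norm(best): best=rv
    else: best=np.zeros(3)
    d=r.inv().apply(np.array(tcp)-s['tcp_pos'])
    print('t',round(s['time_s'],2),'tcp',np.round(s['tcp_pos'],1),'open',round(s['opening'],1),'F',np.round(s['ft_force'],1),'jaw yaw',np.round(np.degrees(np.arctan2(*r.as_matrix()[[1,0],2])),2),'tilt',np.round(np.degrees(np.arccos(-r.as_matrix()[2,0])),2),'q6',round(s['q'][5],2))
    print(' d tool (units)',np.round(d/60,3),'turn (units)',np.round(np.degrees(best)/5,2))
    m=r.as_matrix(); print(' unit world->tool: +x',np.round(m[0],2),'+y',np.round(m[1],2),'+z',np.round(m[2],2))
E
python3 - <<'E'
from h import *
s=read_state(); r=rot(s); print(np.round(r.as_matrix(),3))
d=np.load('pics/wrist0.npy'); P=cloud('wrist',d)
L=r.inv().apply(P.reshape(-1,3)-s['tcp_pos']).reshape(420,560,3); L[d<=0]=np.nan
for u,v in [(185,255),(183,265),(170,280),(175,300),(370,255),(375,262),(385,290),(280,320)]:
    print((u,v),np.round(L[v,u],1))
m=(L[...,0]<40)&(L[...,0]>-60)&(abs(L[...,2])<70)
print('max x of fingers',np.nanpercentile(L[m][:,0],[50,90,99,100]))
for a in (-1,1):
    mm=m&(a*L[...,2]>30); q=L[mm]; print(a,len(q),np.round(q.min(0),1),np.round(q.max(0),1))
go([480,0,236],-16.5)
E
```

```text
[[-0.    -0.907  0.421]
 [-0.     0.421  0.907]
 [-1.     0.    -0.   ]]
(185, 255) [ 11.3   9.8 -42.6]
(183, 265) [  6.3   6.9 -42.6]
(170, 280) [-11.9   9.  -43.4]
(175, 300) [ -9.4  -2.2 -42.9]
(370, 255) [11.3  9.9 46.4]
(375, 262) [ 4.1  9.6 46.9]
(385, 290) [-19.2   8.5  44.8]
(280, 320) [-72.3  30.8   1.9]
max x of fingers [-29.04530837   4.58658346  13.92209235  16.15888532]
-1 4272 [-60.  -11.3 -68.7] [ 16.2  37.9 -42.1]
1 3826 [-60.  -11.1  43.8] [16.  37.9 69.8]
t 2.15 tcp [263.2 566.8 236.5] open 87.0 F [ 0.4 -0.3 -0.2] jaw yaw 65.09 tilt 0.01 q6 -0.13
 d tool (units) [ 0.009 -7.256 -7.047] turn (units) [16.32 -0.    0.  ]
 unit world->tool: +x [-0.   -0.91  0.42] +y [-0.    0.42  0.91] +z [-1.  0. -0.]
```

Call:
jog_arm(moves=[[0,-0.63,-0.557,0,0,0],[0,-0.63,-0.557,0,0,0],[0,-0.63,-0.557,0,0,0],[0,-0.63,-0.557,0,0,0],[0,-0.63,-0.557,0,0,0],[0,-0.63,-0.557,0,0,0],[0,-0.63,-0.557,0,0,0],[0,-0.63,-0.557,0,0,0],[0,-0.63,-0.557,0,0,0],[0,-0.63,-0.557,0,0,0],[0,-0.63,-0.557,0,0,0],[0,-0.63,-0.557,0,0,0],[0,-0.63,-0.557,0,0,0],[0,-0.63,-0.557,0,0,0]], grip=0.4)

```text
time_s: 3.9
tcp_pos: [546.7, -82.1, 236.8]
tool_rot: [0.596, -0.38, 0.596, 0.38]
ft_force: [0.8, 0.3, 0.7]
opening: 35.0
```

Call:
jog_arm(moves=[[0,0,0,1,0,0],[0,0,0,1,0,0],[0,0,0,1,0,0],[0,0,0,1,0,0],[0,0,0,1,0,0],[0,0,0,1,0,0],[0,0,0,1,0,0],[0,0,0,1,0,0],[0,0,0,1,0,0],[0,0,0,1,0,0],[0,0,0,1,0,0],[0,0,0,1,0,0],[0,0,0,1,0,0],[0,0,0,1,0,0],[0,0,0,1,0,0],[0,0,0,1,0,0],[0,0,0,0.3,0,0]])

```text
time_s: 6.02
tcp_pos: [546.2, -80.4, 236.6]
tool_rot: [0.7, 0.101, 0.7, -0.101]
ft_force: [0.7, -0.6, 0.2]
opening: 34.9
```

```bash
python3 - <<'E'
from h import *
go([540,-84,60],-16.5)
i=camera_info('wrist'); p,d=capture('wrist'); save(p,'wrist1'); np.save('pics/wrist1.npy',d); np.save('pics/wrist1_T.npy',np.array(i['cam_to_world']))
for q in ['finished_die','release_lever','lever_tab','moving_handle','fixed_grip','moving_grip','pliers']:
    print(q,[(r['pixel'],round(r['conf'],2)) for r in look_for(q,'wrist')][:3])
E
```

```text
t 6.03 tcp [546.2 -80.4 236.6] open 34.9 F [ 0.7 -0.6  0.2] jaw yaw -16.45 tilt 0.01 q6 -0.0
 d tool (units) [ 2.944 -0.086 -0.082] turn (units) [0.01 0.   0.  ]
 unit world->tool: +x [0.   0.28 0.96] +y [-0.    0.96 -0.28] +z [-1. -0.  0.]
finished_die []
release_lever [([272.5, 164.2], 0.86), ([247.2, 281.5], 0.19)]
lever_tab [([273.6, 166.0], 0.9), ([296.9, 103.6], 0.38), ([182.7, 245.1], 0.37)]
moving_handle [([298.8, 106.3], 0.83), ([269.7, 167.1], 0.32)]
fixed_grip [([280.0, 57.1], 0.75), ([298.9, 105.2], 0.74)]
moving_grip [([298.0, 108.6], 0.73)]
pliers [([280.1, 57.2], 0.83)]
```

View pics/wrist1.png

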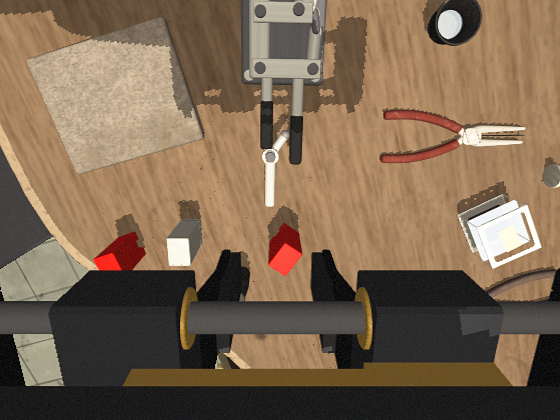

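```bash
python3 - <<'E'
from h import *
T=np.load('pics/wrist1_T.npy'); i=camera_info('wrist'); i['cam_to_world']=T
d=np.load('pics/wrist1.npy'); P=cloud('wrist',d,i); P[d<=0]=np.nan
Z=P[...,2]; print('bench',np.round(P[180,350],1),np.round(P[150,220],1))
a=np.radians(-16.45); Rt=np.array([[np.cos(a),np.sin(a)],[-np.sin(a),np.cos(a)]])
def rect(name,m):
    q=P[m&np.isfinite(Z)]; r=cv2.minAreaRect(q[:,:2].astype(np.float32)); b=cv2.boxPoints(r); print(name,len(q),'z',np.round(np.median(q[:,2]),1),np.round(r[0],1),np.round(r[1],1),round(r[2],2))
    return q
def box(u0,v0,u1,v1):
    m=np.zeros(Z.shape,bool); m[v0:v1,u0:u1]=1; return m
rect('tail',box(255,165,290,215)&(Z>38)&(Z<55))
rect('fixedh',box(255,100,275,150)&(Z>40)&(Z<55))
rect('movh',box(284,100,305,165)&(Z>40)&(Z<55))
rect('base',box(235,0,335,90)&(Z>6)&(Z<13))
rect('plate',box(240,55,330,80)&(Z>40)&(Z<60))
rect('blank',box(150,200,215,280)&(Z>55))
rect('board',box(20,0,215,190)&(Z>8)&(Z<18))
rect('redA',box(260,220,310,285)&(Z>55)&(Z<70))
E
```

```text
bench [ 623.6 -105.9   -1.3] [497.7 -34.9  -1.5]
tail 409 z 44.4 [540.9 -77.2] [41.1  8.9] 73.52
fixedh 628 z 45.3 [555.1 -21.5] [44.5 13.2] 73.55
movh 790 z 45.2 [576.6 -34.6] [57.7 16.7] 72.9
base 1288 z 8.8 [589.9  45.7] [74.7 79.8] 72.61
plate 1545 z 48.0 [584.2  22. ] [20.2 62.8] 74.04
blank 1137 z 59.5 [478.4 -78.5] [142.   33.2] 39.01
board 17554 z 10.9 [417.1  42.3] [118.  142.4] 89.25
redA 641 z 58.7 [ 534.8 -152.3] [34.7 26.5] 39.03
```

Call:
jog_arm(moves=[[0.4,-0.025,-0.05,0,0,0],[0.5,-0.025,-0.05,0,0,0],[0.5,0,0,0,0,0],[0.5,0,0,0,0,0],[0.3,0,0,0,0,0],[0,0,0,0,0,0]])

```text
time_s: 7.18
tcp_pos: [538.5, -81.3, 103.2]
tool_rot: [0.699, 0.101, 0.701, -0.101]
ft_force: [-0.5, -0.2, 0.3]
opening: 34.7
```

```bash
cat > shot.py <<'E'
import sys
from h import *
n,cam=sys.argv[1],sys.argv[2]
go([540,-82,42],-16.5)
i=camera_info(cam); p,d=capture(cam); save(p,n); np.save(f'pics/{n}.npy',d); np.save(f'pics/{n}_T.npy',np.array(i['cam_to_world']))
E
python3 shot.py w2 wrist
```

```text
t 7.17 tcp [538.5 -81.3 103.2] open 34.7 F [-0.5 -0.2  0.3] jaw yaw -16.41 tilt 0.17 q6 -0.01
 d tool (units) [ 1.02  -0.004  0.03 ] turn (units) [ 0.02 -0.03  0.  ]
 unit world->tool: +x [-0.    0.28  0.96] +y [ 0.    0.96 -0.28] +z [-1. -0. -0.]
```

View pics/w2.png

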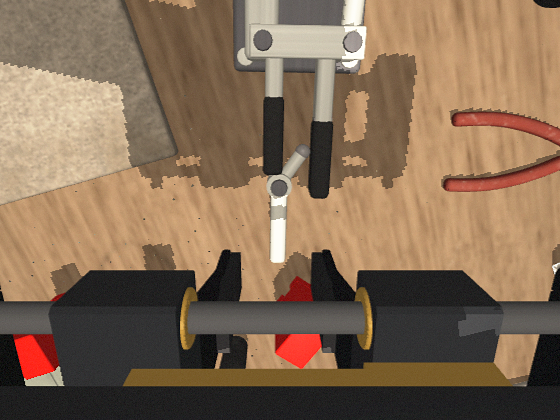

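```bash
cat > fr.py <<'E'
from h import *
def load(n,cam='wrist'):
    i=camera_info(cam); i['cam_to_world']=np.load(f'pics/{n}_T.npy'); d=np.load(f'pics/{n}.npy'); P=cloud(cam,d,i); P[d<=0]=np.nan; return P
A=np.radians(-16.5); C,S=np.cos(A),np.sin(A)
def tof(P,o=(0,0)): # world xy -> pliers-oriented coords (relative to o)
    x=P[...,0]-o[0]; y=P[...,1]-o[1]; return np.stack([C*x+S*y,-S*x+C*y,P[...,2]],-1)
def tow(f,o): return np.array([o[0]+C*f[0]-S*f[1],o[1]+S*f[0]+C*f[1]])
E
python3 - <<'E'
from fr import *
P=load('w2'); F=tof(P); Z=F[...,2]
def ext(n,u0,v0,u1,v1,zl,zh):
    q=F[v0:v1,u0:u1].reshape(-1,3); q=q[(q[:,2]>zl)&(q[:,2]<zh)]; print(n,len(q),'x',np.round(np.percentile(q[:,0],[1,50,99]),1),'y',np.round(np.percentile(q[:,1],[1,50,99]),1),'z',np.median(q[:,2]).round(1))
print(F[230,420],tof(read_state()['tcp_pos']))
ext('tail',262,205,295,270,35,55)
ext('fixed',255,100,290,165,40,55)
ext('moving',305,130,335,200,40,55)
ext('base bot edge',220,55,380,80,7,14)
ext('base',220,0,380,80,5,14)
E
```

```text
[6.46273978e+02 6.46840999e+01 9.26241670e-02] [540.48504383  75.01167742 104.5677771 ]
tail 913 x [535.8 540.2 545.5] y [59.5 79.3 96.6] z 44.5
fixed 1320 x [531.9 537.6 543.2] y [121.6 140.1 156.8] z 45.4
moving 1410 x [556.9 564.5 570.7] y [101.7 122.7 140.8] z 45.4
base bot edge 1006 x [513.2 551.  590.7] y [174.2 177.6 182.9] z 9.0
base 1728 x [512.5 524.2 591.7] y [173.8 179.5 213.1] z 8.8
```

Call:
jog_arm(moves=[[0.4,0,0,0,0,0],[0.4,0,0,0,0,0],[0.22,0,0,0,0,0],[0,0,0,0,0,0],[0,0,0,0,0,0]])

```text
time_s: 7.85
tcp_pos: [540.6, -81.9, 44.6]
tool_rot: [0.701, 0.101, 0.699, -0.101]
ft_force: [1.3, -0.8, 0.4]
opening: 35.0
```

Call:
jog_arm(moves=[[0,0,-0.1,0,0,0],[0,0,-0.1,0,0,0],[0,0,-0.08,0,0,0],[0,0,-0.06,0,0,0],[0,0,-0.06,0,0,0],[0,0,-0.07,0,0,0],[0,0,0,0,0,0],[0,0,0,0,0,0]])

```text
time_s: 8.85
tcp_pos: [513.4, -73.9, 43.9]
tool_rot: [0.701, 0.101, 0.699, -0.101]
ft_force: [4.9, -1.1, -0.5]
opening: 34.6
```

```bash
python3 shot.py w3 wrist
```

```text
t 8.85 tcp [513.4 -73.9  43.9] open 34.6 F [ 4.9 -1.1 -0.5] jaw yaw -16.42 tilt 0.14 q6 -0.01
 d tool (units) [ 0.033 -0.005  0.464] turn (units) [ 0.02  0.03 -0.  ]
 unit world->tool: +x [0.   0.28 0.96] +y [-0.    0.96 -0.28] +z [-1.  0.  0.]
```

View pics/w3.png

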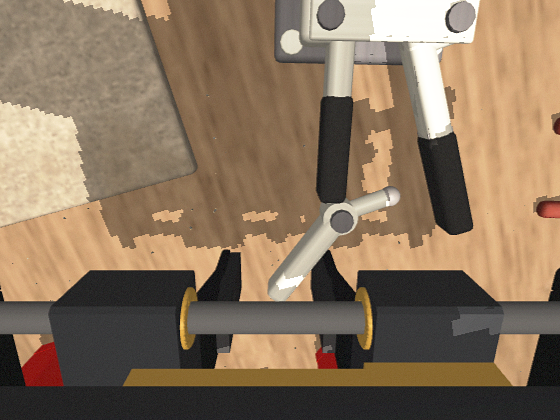

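Picture: the lever is swung out at (310,250) and the moving handle stands open at (445,190), so the pliers have released. Backing off the lever, then going up and over to the die.

Call:
jog_arm(moves=[[0,0,0.25,0,0,0],[0,0,0.22,0,0,0],[-0.3,0,0,0,0,0],[-0.6,0,0,0,0,0],[-0.7,0.2,0,0,0,0],[-0.7,0.4,0,0,0,0],[0,0.7,0.04,0,0,0],[0,0.7,0.04,0,0,0],[0,0.7,0.04,0,0,0],[0,0.5,0.04,0,0,0],[0,0.22,0,0,0,0]], grip=0.7)

```text
time_s: 10.28
tcp_pos: [606.5, 114.0, 182.2]
tool_rot: [0.7, 0.1, 0.7, -0.1]
ft_force: [-0.4, -0.1, -0.3]
opening: 60.6
```

Call:
jog_arm(moves=[[0,0,0,-1,0,0],[0,0,0,-1,0,0],[0,0,0,-1,0,0],[0,0,0,-1,0,0],[0,0,0,-1,0,0],[0,0,0,-1,0,0],[0,0,0,-1,0,0],[0,0,0,-1,0,0],[0,0,0,-1,0,0],[0,0,0,-1,0,0],[0,0,0,-1,0,0],[0,0,0,-1,0,0],[0,0,0,-1,0,0],[0,0,0,-1,0,0],[0,0,0,-1,0,0],[0,0,0,-1,0,0],[0,0,0,-1,0,0],[0,0,0,-1,0,0]])

```text
time_s: 12.52
tcp_pos: [606.2, 111.6, 181.9]
tool_rot: [0.566, -0.424, 0.566, 0.424]
ft_force: [0.2, 0.2, 1.0]
opening: 61.1
```

```bash
python3 shot.py w4 wrist; python3 shot.py t4 top
```

```text
t 12.53 tcp [606.2 111.6 181.9] open 61.1 F [0.2 0.2 1. ] jaw yaw 73.71 tilt 0.04 q6 -1.23
 d tool (units) [ 2.333  0.153 -3.406] turn (units) [-1.796e+01 -0.000e+00 -1.000e-02]
 unit world->tool: +x [-0.   -0.96  0.28] +y [-0.    0.28  0.96] +z [-1.  0. -0.]
t 12.57 tcp [606.2 111.6 181.9] open 60.7 F [ 1.  -0.2 -0.2] jaw yaw 73.91 tilt 0.04 q6 -1.24
 d tool (units) [ 2.333  0.166 -3.405] turn (units) [-1.792e+01 -0.000e+00 -1.000e-02]
 unit world->tool: +x [-0.   -0.96  0.28] +y [-0.    0.28  0.96] +z [-1.  0. -0.]
```

View pics/w4.png

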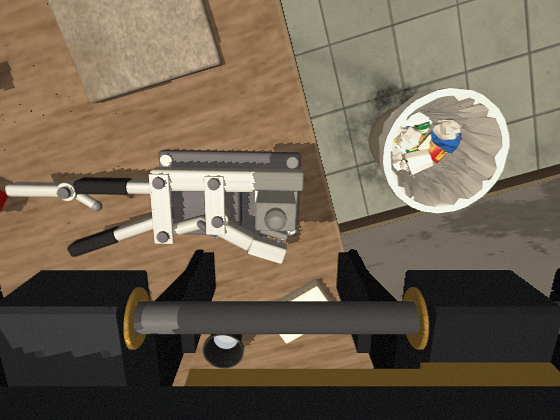

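```bash
python3 - <<'E'
from fr import *
P=load('w4'); F=tof(P); Z=F[...,2]
def ext(n,u0,v0,u1,v1,zl,zh):
    q=F[v0:v1,u0:u1].reshape(-1,3); q=q[(q[:,2]>zl)&(q[:,2]<zh)]
    r=cv2.minAreaRect(q[:,:2].astype(np.float32))
    print(n,len(q),'x',np.round(np.percentile(q[:,0],[1,50,99]),1),'y',np.round(np.percentile(q[:,1],[1,50,99]),1),'z',np.median(q[:,2]).round(1),'rect',np.round(r[0],1),np.round(r[1],1),round(r[2],1))
print(tof(read_state()['tcp_pos']))
ext('die top',250,185,305,245,70,85)
ext('stud',250,185,305,245,88,100)
ext('fixed jaw',225,165,305,192,40,55)
ext('fixed jaw all',155,165,305,192,40,55)
ext('fixed handle',75,172,130,200,40,52)
ext('base',150,140,310,172,5,14)
E
```

```text
[549.59898549 279.34304338 181.8486248 ]
die top 896 x [539.6 545.9 561.4] y [265.1 279.7 294.4] z 78.9 rect [550.5 279.8] [29.7 22.3] 89.9
stud 286 x [544.2 550.  557. ] y [273.3 279.8 286.1] z 90.4 rect [550.6 279.5] [13.4 14. ] 77.0
fixed jaw 1651 x [523.5 531.6 540.4] y [239.3 269.9 301.1] z 44.8 rect [532.  270.2] [17.6 63.1] 0.1
fixed jaw all 3225 x [522.8 531.  540.3] y [184.7 240.2 300.6] z 45.0 rect [531.9 241.9] [119.8  18. ] 89.4
fixed handle 834 x [531.6 537.1 548.3] y [115.  137.1 160.6] z 45.1 rect [540.1 137.3] [17.6 48.6] 0.1
base 2323 x [512.8 520.  527.8] y [177.2 238.2 301. ] z 8.9 rect [520.3 238.4] [127.8  14.9] 89.4
```

Call:
jog_arm(moves=[[0,-0.015,0.01,0.06,0,0],[0.5,0,0,0,0,0],[0.5,0,0,0,0,0],[0.5,0,0,0,0,0],[0.3,0,0,0,0,0],[0.1,0,0,0,0,0],[0,0,0,0,0,0]], grip=0.5)

```text
time_s: 13.5
tcp_pos: [608.1, 112.8, 67.8]
tool_rot: [0.568, -0.422, 0.567, 0.422]
ft_force: [0.2, -0.1, 0.7]
opening: 43.5
```

Call:
jog_arm(moves=[[0,0,0,0,0,0],[0,0,0,0,0,0],[0,0,0,0,0,0],[0,0,0,0,0,0]], grip=0.2)

```text
time_s: 14.0
tcp_pos: [608.6, 112.7, 68.5]
tool_rot: [0.568, -0.422, 0.567, 0.422]
ft_force: [-0.7, -2.2, 4.4]
opening: 30.1
```

```bash
python3 shot.py w5 wrist; python3 -c "
from fr import *
print(tof(read_state()['tcp_pos']))"
```

```text
t 14.0 tcp [608.6 112.7  68.5] open 30.1 F [-0.7 -2.2  4.4] jaw yaw 73.29 tilt 0.11 q6 -1.22
 d tool (units) [ 0.44   0.163 -3.437] turn (units) [1.796e+01 2.000e-02 1.000e-02]
 unit world->tool: +x [ 0.   -0.96  0.29] +y [-0.    0.29  0.96] +z [-1. -0.  0.]
[551.53166326 280.91218299  68.45484403]
```

View pics/w5.png

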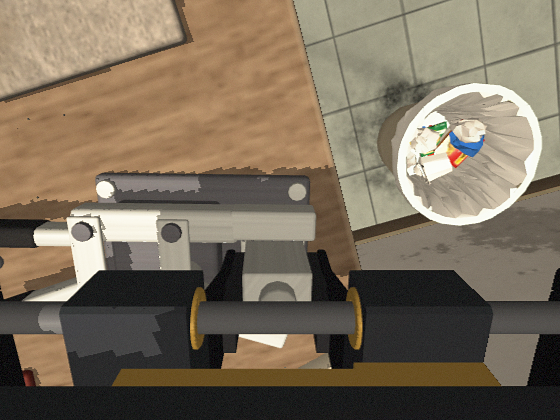

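Call:
jog_arm(moves=[[-0.1,0,0,0,0,0],[-0.3,0,0,0,0,0],[-0.5,0,0,0,0,0],[-0.43,0,0,0,0,0],[0,0.25,-0.19,0,0,0],[0,0.453,-0.343,0,0,0],[0,0.453,-0.343,0,0,0],[0,0.453,-0.343,0,0,0],[0,0.453,-0.343,0,0,0],[0,0.4,-0.3,0,0,0],[0,0.25,-0.19,0,0,0],[0,0,0,0,0,0]])

```text
time_s: 15.55
tcp_pos: [415.1, 41.9, 146.9]
tool_rot: [0.567, -0.421, 0.568, 0.422]
ft_force: [0.7, 0.9, -1.3]
opening: 29.7
```

```bash
python3 shot.py w6 wrist;python3 shot.py s6 side
```

```text
t 15.55 tcp [415.1  41.9 146.9] open 29.7 F [ 0.7  0.9 -1.3] jaw yaw 73.26 tilt 0.08 q6 -1.37
 d tool (units) [ 1.745 -2.59  -1.377] turn (units) [ 1.795e+01 -1.000e-02 -1.000e-02]
 unit world->tool: +x [-0.   -0.96  0.29] +y [0.   0.29 0.96] +z [-1.  0.  0.]
t 15.6 tcp [416.2  41.9 147.3] open 29.8 F [-0.1  0.1 -2.4] jaw yaw 73.26 tilt 0.03 q6 -1.37
 d tool (units) [ 1.754 -2.57  -1.385] turn (units) [ 1.795e+01  1.000e-02 -0.000e+00]
 unit world->tool: +x [ 0.   -0.96  0.29] +y [0.   0.29 0.96] +z [-1. -0.  0.]
```

View pics/w6.png

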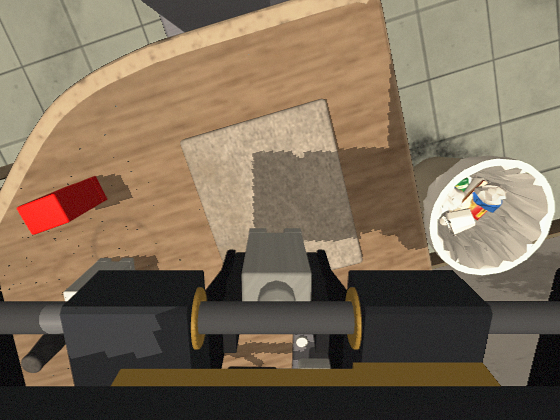

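View pics/s6.png

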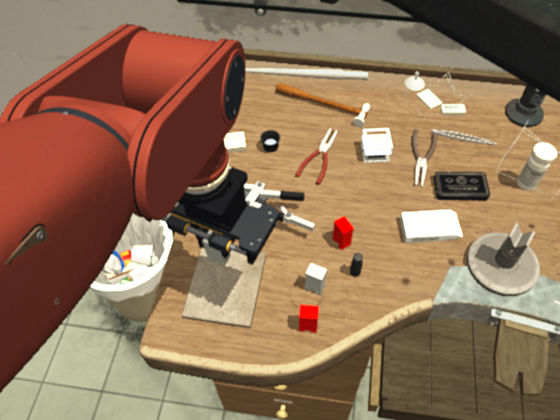

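Call:
jog_arm(moves=[[0.3,0,0,0,0,0],[0.4,0,0,0,0,0],[0.4,0,0,0,0,0],[0.2,0,0,0,0,0],[0.08,0,0,0,0,0],[0.03,0,0,0,0,0],[0,0,0,0,0,0],[0,0,0,0,0,0]])

```text
time_s: 16.65
tcp_pos: [417.1, 41.7, 63.2]
tool_rot: [0.568, -0.422, 0.567, 0.422]
ft_force: [0.1, 0.6, -2.0]
opening: 29.6
```

Call:
jog_arm(moves=[[0.02,0,0,0,0,0],[0.02,0,0,0,0,0],[0,0,0,0,0,0]])

```text
time_s: 17.02
tcp_pos: [416.8, 41.7, 60.4]
tool_rot: [0.567, -0.422, 0.567, 0.422]
ft_force: [-0.2, -0.2, 0.2]
opening: 29.7
```

Call:
jog_arm(moves=[[0.01,0,0,0,0,0],[0,0,0,0,0,0]])

```text
time_s: 17.27
tcp_pos: [417.0, 41.6, 60.3]
tool_rot: [0.567, -0.422, 0.567, 0.422]
ft_force: [-2.4, -0.6, 5.9]
opening: 29.8
```

Call:
jog_arm(moves=[[0,0,0,0,0,0],[0,0,0,0,0,0],[0,0,0,0,0,0],[-0.2,0,0,0,0,0],[-0.5,0,0,0,0,0],[-0.7,0,0,0,0,0],[-0.7,0,0,0,0,0]], grip=0.5)

```text
time_s: 18.15
tcp_pos: [416.3, 41.8, 187.5]
tool_rot: [0.567, -0.422, 0.567, 0.422]
ft_force: [-0.0, 0.0, -0.5]
opening: 43.5
```

```bash
python3 shot.py w7 wrist; python3 -c "
from h import *
go([437,-113,150],73.5)"
```

```text
t 18.15 tcp [416.3  41.8 187.5] open 43.5 F [-0.   0.  -0.5] jaw yaw 73.29 tilt 0.02 q6 -1.37
 d tool (units) [ 2.426 -2.566 -1.383] turn (units) [17.96  0.    0.  ]
 unit world->tool: +x [ 0.   -0.96  0.29] +y [-0.    0.29  0.96] +z [-1. -0.  0.]
t 18.2 tcp [419.7  41.5 193.7] open 43.9 F [4.2 0.1 4.8] jaw yaw 73.3 tilt 0.54 q6 -1.37
 d tool (units) [ 0.732 -1.009 -2.386] turn (units) [-0.04  0.02  0.11]
 unit world->tool: +x [ 0.01 -0.96  0.29] +y [-0.    0.29  0.96] +z [-1.   -0.01  0.  ]
```

View pics/w7.png

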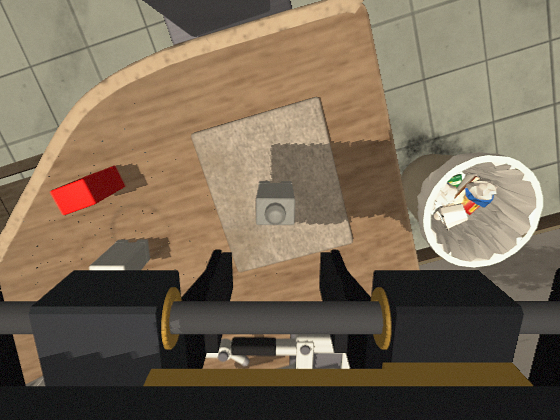

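The finished block stands upright on the board at (275,205). Next, the grey blank at (120,258).

Call:
jog_arm(moves=[[0,-0.1,-0.24,0,0,0],[0,-0.2,-0.5,0,0,0],[0,-0.2,-0.5,0,0,0],[0,-0.2,-0.5,0,0,0],[0,-0.18,-0.4,0,0,0],[0,-0.13,-0.24,0,0,0],[0,0,0,0,0,0],[0,0,0,0,0,0]])

```text
time_s: 19.2
tcp_pos: [433.1, -111.9, 185.1]
tool_rot: [0.567, -0.422, 0.567, 0.423]
ft_force: [0.2, 0.7, 0.9]
opening: 43.6
```

```bash
python3 shot.py w8 wrist; python3 - <<'E'
from fr import *
P=load('w8'); Z=P[...,2]
m=((Z>50)&(Z<70)&(np.hypot(P[...,0]-437,P[...,1]+113)<40)).astype(np.uint8)
c,l,st,_=cv2.connectedComponentsWithStats(m)
for k in range(1,c):
    if st[k,4]>100:
        zt=np.percentile(Z[l==k],95); q=P[(l==k)&(Z>zt-4)]; r=cv2.minAreaRect(q[:,:2].astype(np.float32)); print(st[k],zt,np.round(r[0],1),np.round(r[1],1),round(r[2],2))
s=read_state(); print(s['tcp_pos'])
go([437,-113,150],73.5,s)
E
```

```text
t 19.2 tcp [ 433.1 -111.9  185.1] open 43.6 F [0.2 0.7 0.9] jaw yaw 73.3 tilt 0.07 q6 -1.71
 d tool (units) [ 2.383 -1.566  0.987] turn (units) [ 1.796e+01 -1.000e-02 -2.000e-02]
 unit world->tool: +x [-0.   -0.96  0.29] +y [0.   0.29 0.96] +z [-1.  0.  0.]
[ 256  194   38   29 1071] 60.14058587153531 [ 436.1 -112.5] [29.9 22.1] 73.82
[ 433.22828883 -111.69640142  185.22939028]
t 19.25 tcp [ 433.2 -111.7  185.2] open 43.6 F [ 0.5 -0.3  0.2] jaw yaw 73.33 tilt 0.05 q6 -1.71
 d tool (units) [ 0.587 -0.067 -0.003] turn (units) [-0.03  0.   -0.01]
 unit world->tool: +x [-0.   -0.96  0.29] +y [0.   0.29 0.96] +z [-1.  0.  0.]
```

View pics/w8.png

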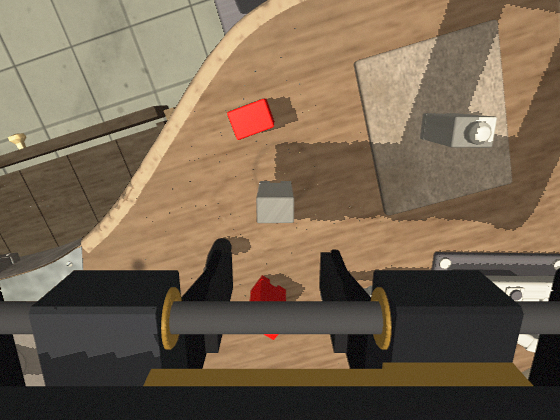

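Close view: plain grey flat-topped block at (275,203), neither red one (250,118) / (268,292). That is the blank. Descending to grasp it.

Call:
jog_arm(moves=[[0,-0.05,0,-0.1,0,0],[0.5,0,0,0,0,0],[0.6,0,0,0,0,0],[0.6,0,0,0,0,0],[0.4,0,0,0,0,0],[0.18,0,0,0,0,0],[0,0,0,0,0,0],[0,0,0,0,0,0]])

```text
time_s: 20.25
tcp_pos: [437.4, -113.7, 49.9]
tool_rot: [0.566, -0.425, 0.565, 0.424]
ft_force: [-0.4, 0.1, -0.2]
opening: 43.6
```

Call:
jog_arm(moves=[[0,0,0,0,0,0],[0,0,0,0,0,0],[0,0,0,0,0,0],[0,0,0,0,0,0]], grip=0.2)

```text
time_s: 20.75
tcp_pos: [436.9, -113.6, 49.4]
tool_rot: [0.566, -0.425, 0.565, 0.424]
ft_force: [-0.0, 1.0, 5.7]
opening: 29.5
```

```bash
python3 shot.py w9 wrist; python3 -c "
from fr import *
print(tof(read_state()['tcp_pos']))"
```

```text
t 20.75 tcp [ 436.9 -113.6   49.4] open 29.5 F [-0.   1.   5.7] jaw yaw 73.79 tilt 0.06 q6 -1.72
 d tool (units) [ 0.125 -1.503  0.985] turn (units) [-1.794e+01 -1.000e-02  1.000e-02]
 unit world->tool: +x [ 0.   -0.96  0.28] +y [-0.    0.28  0.96] +z [-1. -0. -0.]
[451.16110592  15.14946968  49.37864442]
```

View pics/w9.png

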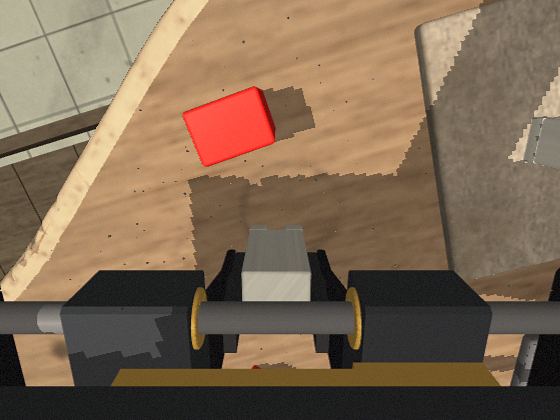

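```bash
python3 - <<'E'
from fr import *
# tool-frame analysis: -x' face of held block relative to TCP (tool y = -x')
for n,tcp,yaw in(('w6',[415.1,41.9,146.9],73.26),('w9',[436.9,-113.6,49.4],73.79),('w5',[608.6,112.7,68.5],73.29)):
    P=load(n); a=np.radians(yaw); D=P-np.array(tcp)
    ty=-np.sin(a)*D[...,0]+np.cos(a)*D[...,1]; tz=np.cos(a)*D[...,0]+np.sin(a)*D[...,1]
    for v in (235,245,255,262,268,272,276,280,285,290,296): print(n,v,'ty',np.round(np.nanmedian(ty[v,255:295]),1),'z',np.round(np.nanmedian(P[v,255:295,2]),1))
E
```

```text
w6 235 ty 10.4 z 110.8
w6 245 ty 10.6 z 125.5
w6 255 ty 11.1 z 138.6
w6 262 ty 11.2 z 146.4
w6 268 ty 11.4 z 152.8
w6 272 ty 11.3 z 156.4
w6 276 ty 10.0 z 157.6
w6 280 ty 8.2 z 157.7
w6 285 ty 7.0 z 159.8
w6 290 ty 7.3 z 164.5
w6 296 ty 5.9 z 166.8
w9 235 ty 11.6 z 16.5
w9 245 ty 11.7 z 30.3
w9 255 ty 11.7 z 42.4
w9 262 ty 11.5 z 49.5
w9 268 ty 11.7 z 55.8
w9 272 ty 11.2 z 58.6
w9 276 ty 9.6 z 59.0
w9 280 ty 7.6 z 58.9
w9 285 ty 5.3 z 59.1
w9 290 ty 2.9 z 59.1
w9 296 ty -0.1 z 59.0
w5 235 ty 15.3 z 45.2
w5 245 ty 11.4 z 48.9
w5 255 ty 11.4 z 60.9
w5 262 ty 11.6 z 68.7
w5 268 ty 11.5 z 74.6
w5 272 ty 11.4 z 78.1
w5 276 ty 10.2 z 79.3
w5 280 ty 8.4 z 79.5
w5 285 ty 7.3 z 81.7
w5 290 ty 7.2 z 85.6
w5 296 ty 6.1 z 88.4
```

Call:
jog_arm(moves=[[-0.1,0,0,0,0,0],[-0.3,0,0,0,0,0],[-0.6,0,0,0,0,0],[-0.6,0,0,0.06,0,0],[-0.2,-0.1,0.2,0,0,0],[0,-0.21,0.44,0,0,0],[0,-0.21,0.44,0,0,0],[0,-0.21,0.44,0,0,0],[0,-0.21,0.44,0,0,0],[0,-0.21,0.44,0,0,0],[0,-0.21,0.44,0,0,0],[0,-0.21,0.44,0,0,0],[0,-0.21,0.44,0,0,0],[0,-0.21,0.44,0,0,0],[0,-0.1,0.23,0,0,0],[0,0,0,0,0,0],[0,0,0,0,0,0]])

```text
time_s: 22.92
tcp_pos: [630.7, 103.1, 156.1]
tool_rot: [0.566, -0.423, 0.567, 0.423]
ft_force: [-0.3, -0.4, -1.3]
opening: 29.6
```

```bash
python3 shot.py w10 wrist; python3 -c "
from fr import *
print(tof(read_state()['tcp_pos']))"
```

```text
t 22.93 tcp [630.7 103.1 156.1] open 29.6 F [-0.3 -0.4 -1.3] jaw yaw 73.48 tilt 0.09 q6 -1.24
 d tool (units) [ 1.905  0.569 -3.386] turn (units) [18.   -0.02 -0.  ]
 unit world->tool: +x [-0.   -0.96  0.28] +y [-0.    0.28  0.96] +z [-1.  0. -0.]
[575.57417929 277.80296982 156.3358753 ]
```

View pics/w10.png

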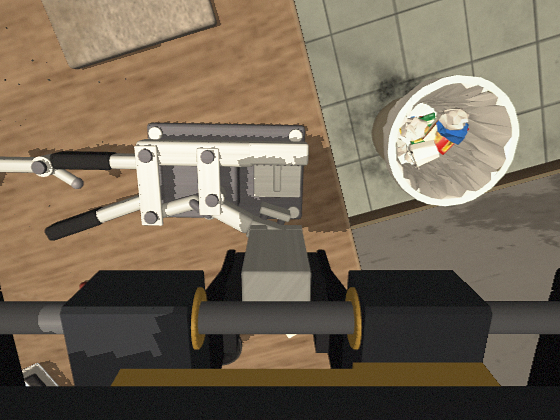

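```bash
python3 - <<'E'
from fr import *
im=cv2.imread('pics/w10.png'); cv2.imwrite('pics/w10c.png',cv2.resize(im[140:300,220:340],None,fx=5,fy=3.7,interpolation=cv2.INTER_CUBIC))
P=load('w10'); F=tof(P)
tcp=tof(np.array([630.7,103.1,156.1]))
for v in (166,170,175,180,185,190): print(v,[ (u,*np.round(F[v,u]-[tcp[0],tcp[1],0],1)) for u in range(266,290,2)])
for v in (240,255,266): 
    row=F[v,235:325]-[tcp[0],tcp[1],0]; ok=[(u+235,*np.round(r,1)) for u,r in enumerate(row)]; print([o for o in ok if o[0]<256 or o[0]>298][::2])
q=F[140:230,130:310].reshape(-1,3); j=q[(q[:,2]>40)&(q[:,2]<55)]
r=F[160:200,245:310].reshape(-1,3); r=r[(r[:,2]>16)&(r[:,2]<21.5)]; print('rest',np.percentile(r,[1,50,99],axis=0).round(1))
r=F[155:205,250:306].reshape(-1,3); r=r[(r[:,2]>22.2)&(r[:,2]<27)]; print('rib',len(r),np.percentile(r,[2,50,98],axis=0).round(1))
b=F[120:160,140:310].reshape(-1,3); b=b[(b[:,2]>6)&(b[:,2]<12)]; print('base',np.percentile(b,[.5,50,99.5],axis=0).round(1))
E
```

```text
166 [(266, np.float64(-30.2), np.float64(-6.7), np.float64(19.4)), (268, np.float64(-30.1), np.float64(-5.1), np.float64(18.8)), (270, np.float64(-30.3), np.float64(-3.5), np.float64(19.7)), (272, np.float64(-30.1), np.float64(-1.9), np.float64(18.7)), (274, np.float64(-31.0), np.float64(-0.3), np.float64(23.6)), (276, np.float64(-30.8), np.float64(1.3), np.float64(22.9)), (278, np.float64(-30.9), np.float64(2.8), np.float64(23.3)), (280, np.float64(-31.0), np.float64(4.4), np.float64(23.6)), (282, np.float64(-30.3), np.float64(6.0), np.float64(20.0)), (284, np.float64(-30.1), np.float64(7.6), np.float64(19.0)), (286, np.float64(-30.2), np.float64(9.2), np.float64(19.6)), (288, np.float64(-29.9), np.float64(10.9), np.float64(17.8))]
170 [(266, np.float64(-26.9), np.float64(-6.8), np.float64(19.0)), (268, np.float64(-27.0), np.float64(-5.1), np.float64(19.5)), (270, np.float64(-27.1), np.float64(-3.5), np.float64(20.2)), (272, np.float64(-27.0), np.float64(-1.9), np.float64(19.7)), (274, np.float64(-27.7), np.float64(-0.3), np.float64(23.1)), (276, np.float64(-27.8), np.float64(1.3), 
[... 7375 characters left out ...]
float64(-9.6), np.float64(16.4), np.float64(156.3)), (312, np.float64(-9.8), np.float64(17.3), np.float64(156.6)), (314, np.float64(-9.9), np.float64(18.2), np.float64(156.9)), (316, np.float64(-10.0), np.float64(19.0), np.float64(157.1)), (318, np.float64(-9.2), np.float64(20.1), np.float64(155.5)), (320, np.float64(-10.9), np.float64(20.6), np.float64(158.9)), (322, np.float64(-11.3), np.float64(21.4), np.float64(159.7)), (324, np.float64(-11.5), np.float64(22.2), np.float64(160.1))]
rest [[544.5 261.4  17.4]
 [557.6 280.1  19. ]
 [570.3 298.4  20.5]]
rib 188 [[543.7 276.9  22.4]
 [554.1 280.   23.8]
 [563.8 282.5  25.2]]
base [[512.7 176.    6.2]
 [518.9 238.5   8.8]
 [526.  301.4  11.9]]
```

View pics/w10c.png

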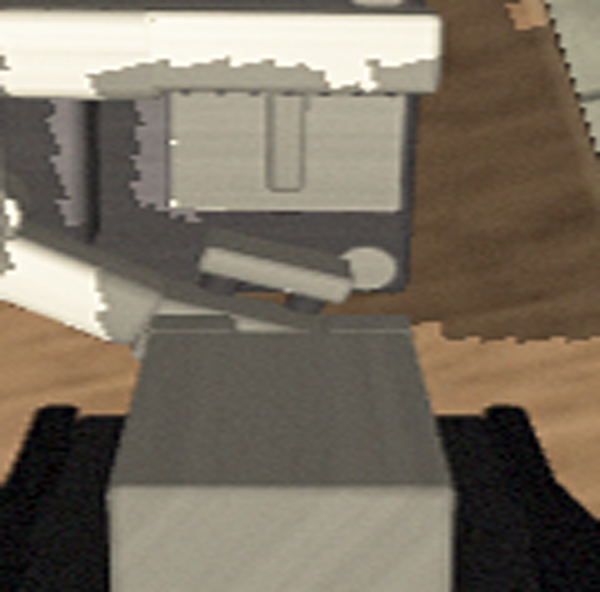

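Call:
jog_arm(moves=[[0,0.1,0.01,0,0,0],[0,0.15,0.015,0,0,0],[0,0.107,0,0,0,0],[0.3,0,0,0,0,0],[0.3,0,0,0,0,0],[0,0,0,0,0,0],[0,0,0,0,0,0]])

```text
time_s: 23.85
tcp_pos: [611.3, 111.0, 120.3]
tool_rot: [0.566, -0.423, 0.567, 0.423]
ft_force: [0.0, 0.3, -1.3]
opening: 29.7
```

```bash
python3 shot.py w11 wrist; python3 -c "
from fr import *
for i in range(4):
  print(tof(read_state()['tcp_pos']))
  if i<2: capture('wrist')"
```

```text
t 23.85 tcp [611.3 111.  120.3] open 29.7 F [ 0.   0.3 -1.3] jaw yaw 73.48 tilt 0.04 q6 -1.23
 d tool (units) [ 1.305  0.225 -3.422] turn (units) [ 1.8e+01 -1.0e-02 -0.0e+00]
 unit world->tool: +x [-0.   -0.96  0.28] +y [-0.    0.28  0.96] +z [-1.  0. -0.]
[555.01201886 280.21397357 120.88971748]
[555.16383481 280.30251144 121.23741974]
[555.20267306 280.29109065 121.37628346]
[555.20267306 280.29109065 121.37628346]
```

View pics/w11.png

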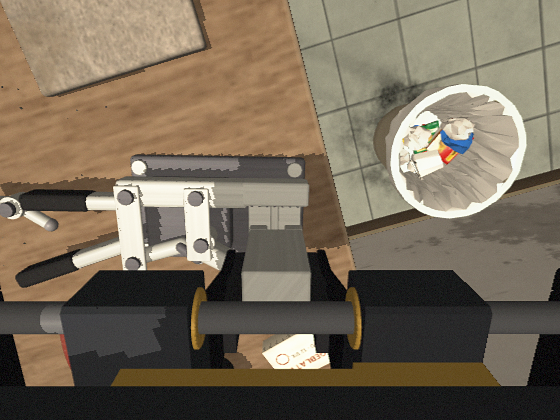

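```bash
python3 - <<'E'
from fr import *
im=cv2.imread('pics/w11.png'); cv2.imwrite('pics/w11c.png',cv2.resize(im[170:300,220:340],None,fx=5,fy=4.5,interpolation=cv2.INTER_CUBIC))
P=load('w11'); F=tof(P); 
tcp=np.array([555.05,280.25,0])
for v in (208,212,216,220): print(v,[(u,round(F[v,u,1]-tcp[1],1),round(F[v,u,2],1)) for u in range(269,286)])
for v in (245,258,266):
    m=[(u,F[v,u]-tcp) for u in range(235,320) if abs(F[v,u,0]-tcp[0]+11.7)<1.0 and F[v,u,2]>80 and F[v,u,2]<135]
    ys=[y[1] for u,y in m]; 
    print(v,m[0][0],round(min(ys),1),m[-1][0],round(max(ys),1))
for n,t in(('w5',tof(np.array([608.6,112.7,68.5]))),):
    P=load(n);F=tof(P)
    for v in (255,262,268):
        print(n,[(u,round(F[v,u,1]-t[1],1),round(F[v,u,0]-t[0],1)) for u in list(range(238,250))+list(range(304,318))])
E
```

```text
208 [(269, np.float64(-3.9), np.float64(19.2)), (270, np.float64(-3.2), np.float64(22.1)), (271, np.float64(-2.4), np.float64(24.8)), (272, np.float64(-1.7), np.float64(24.2)), (273, np.float64(-1.0), np.float64(24.2)), (274, np.float64(-0.3), np.float64(24.6)), (275, np.float64(0.4), np.float64(23.2)), (276, np.float64(1.1), np.float64(23.6)), (277, np.float64(1.8), np.float64(24.3)), (278, np.float64(2.5), np.float64(22.5)), (279, np.float64(3.3), np.float64(20.0)), (280, np.float64(4.0), np.float64(19.8)), (281, np.float64(4.7), np.float64(18.9)), (282, np.float64(5.5), np.float64(19.7)), (283, np.float64(6.2), np.float64(18.9)), (284, np.float64(6.9), np.float64(19.3)), (285, np.float64(7.6), np.float64(18.8))]
212 [(269, np.float64(-4.0), np.float64(17.8)), (270, np.float64(-3.2), np.float64(23.2)), (271, np.float64(-2.4), np.float64(24.2)), (272, np.float64(-1.7), np.float64(24.7)), (273, np.float64(-1.0), np.float64(24.2)), (274, np.float64(-0.3), np.float64(24.1)), (275, np.float64(0.4), np.float64(24.6)), (276, np.float64(1.1), np.float64(24.8)), (277, np.float64(1.8), np.fl
[... 4609 characters left out ...]
)), (248, np.float64(-10.9), np.float64(-11.9)), (249, np.float64(-10.5), np.float64(-11.7)), (304, np.float64(13.2), np.float64(-11.8)), (305, np.float64(13.8), np.float64(-11.2)), (306, np.float64(14.2), np.float64(-11.1)), (307, np.float64(14.6), np.float64(-11.5)), (308, np.float64(15.1), np.float64(-11.2)), (309, np.float64(15.7), np.float64(-10.4)), (310, np.float64(16.2), np.float64(-10.0)), (311, np.float64(16.7), np.float64(-9.9)), (312, np.float64(17.2), np.float64(-9.6)), (313, np.float64(17.6), np.float64(-9.8)), (314, np.float64(18.1), np.float64(-9.4)), (315, np.float64(18.6), np.float64(-9.3)), (316, np.float64(18.9), np.float64(-9.8)), (317, np.float64(nan), np.float64(nan))]
```

View pics/w11c.png

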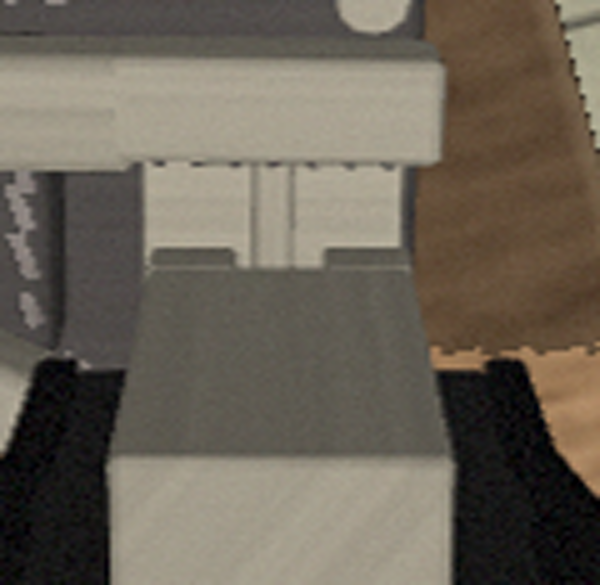

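Call:
jog_arm(moves=[[0,0.01,-0.023,0,0,0],[0.2,0,0,0,0,0],[0.25,0,0,0,0,0],[0.15,0,0,0,0,0],[0,0,0,0,0,0],[0,0,0,0,0,0]])

```text
time_s: 24.75
tcp_pos: [610.6, 110.0, 84.8]
tool_rot: [0.567, -0.423, 0.567, 0.423]
ft_force: [0.1, 1.3, -2.2]
opening: 30.1
```

```bash
python3 -c "
from fr import *
s=read_state();print(tof(s['tcp_pos']),s['ft_force'])"
```

```text
[554.21394222 278.8700404   84.84004983] [ 0.11829093  1.32253183 -2.20300733]
```

Well placed (x' 554.2, y' 278.9). Lower onto the rib gently.

Call:
jog_arm(moves=[[0.08,0,0,0,0,0],[0.08,0,0,0,0,0],[0.06,0,0,0,0,0],[0,0,0,0,0,0],[0,0,0,0,0,0]])

```text
time_s: 25.38
tcp_pos: [610.4, 109.9, 71.6]
tool_rot: [0.567, -0.423, 0.567, 0.423]
ft_force: [0.5, 0.0, -1.6]
opening: 29.9
```

Call:
jog_arm(moves=[[0.02,0,0,0,0,0],[0.02,0,0,0,0,0],[0,0,0,0,0,0]])

```text
time_s: 25.75
tcp_pos: [610.6, 109.9, 69.5]
tool_rot: [0.567, -0.423, 0.567, 0.423]
ft_force: [-1.5, 0.2, 0.6]
opening: 30.1
```

Call:
jog_arm(moves=[[0.01,0,0,0,0,0],[0,0,0,0,0,0]])

```text
time_s: 26.0
tcp_pos: [610.6, 109.9, 69.5]
tool_rot: [0.567, -0.423, 0.566, 0.423]
ft_force: [-1.4, -1.1, 6.1]
opening: 29.9
```

Call:
jog_arm(moves=[[0,0,0,0,0,0],[0,0,0,0,0,0],[0,0,0,0,0,0],[-0.2,0,0,0,0,0],[-0.5,0,0,0,0,0],[-0.7,0,0,0,0,0],[-0.5,0,0,0,0,0],[0,0,0,0,0,0]], grip=0.5)

```text
time_s: 27.0
tcp_pos: [612.8, 110.1, 187.0]
tool_rot: [0.569, -0.425, 0.564, 0.422]
ft_force: [0.0, -0.5, -1.4]
opening: 43.7
```

```bash
python3 shot.py w12 wrist; python3 - <<'E'
from fr import *
print(tof(read_state()['tcp_pos']))
P=load('w12'); F=tof(P); Z=F[...,2]
m=((Z>70)&(Z<95)&(abs(F[...,0]-553)<40)&(abs(F[...,1]-280)<40)); q=F[m]; r=cv2.minAreaRect(q[:,:2].astype(np.float32)); print('blank top',len(q),np.median(q[:,2]).round(1),np.round(r[0],1),np.round(r[1],1),round(r[2],1),np.percentile(q,[1,99],axis=0).round(1))
E
```

```text
t 27.0 tcp [612.8 110.1 187. ] open 43.7 F [ 0.  -0.5 -1.4] jaw yaw 73.49 tilt 0.43 q6 -1.23
 d tool (units) [ 2.407  0.27  -3.42 ] turn (units) [18.    0.09  0.04]
 unit world->tool: +x [ 0.01 -0.96  0.28] +y [0.   0.28 0.96] +z [-1.   -0.01  0.  ]
[554.96892618 279.1317112  184.51416327]
blank top 1217 78.9 [553.  279.6] [21.9 30.1] 0.6 [[542.4 264.9  70.8]
 [563.5 294.5  80.4]]
```

View pics/w12.png

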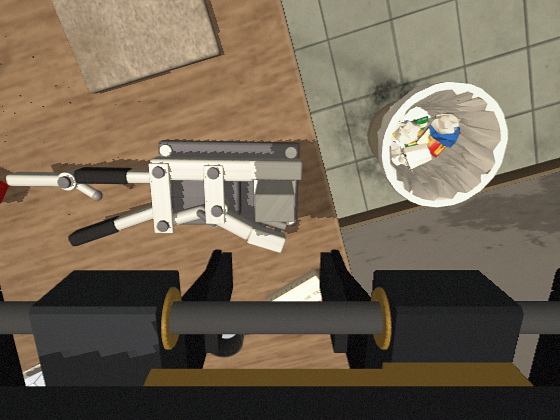

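Call:
jog_arm(moves=[[0,-0.02,-0.3,0,0,0],[0,-0.03,-0.6,0,0,0],[0,-0.04,-0.6,0,0,0],[0,-0.04,-0.6,0,0,0],[0,-0.02,-0.48,0,0,0]], grip=1.0)

```text
time_s: 27.68
tcp_pos: [573.1, -43.2, 180.6]
tool_rot: [0.566, -0.422, 0.568, 0.423]
ft_force: [0.1, -0.1, -0.5]
opening: 83.3
```

Call:
jog_arm(moves=[[0,0,0,1,0,0],[0,0,0,1,0,0],[0,0,0,1,0,0],[0,0,0,1,0,0],[0,0,0,1,0,0],[0,0,0,1,0,0],[0,0,0,1,0,0],[0,0,0,1,0,0],[0,0,0,1,0,0],[0,0,0,1,0,0],[0,0,0,1,0,0],[0,0,0,1,0,0],[0,0,0,1,0,0],[0,0,0,1,0,0],[0,0,0,1,0,0],[0,0,0,1,0,0],[0,0,0,1,0,0],[0,0,0,1,0,0],[0,0,0,0,0,0]])

```text
time_s: 30.05
tcp_pos: [573.7, -41.7, 180.8]
tool_rot: [0.699, 0.101, 0.701, -0.102]
ft_force: [-0.4, 0.1, -0.5]
opening: 86.8
```

```bash
python3 shot.py w13 wrist; python3 - <<'E'
from fr import *
print(tof(read_state()['tcp_pos']))
P=load('w13'); F=tof(P); Z=F[...,2]
np.set_printoptions(suppress=True)
for y in (110,118,124,130,136):
    m=(Z>40)&(Z<50)&(abs(F[...,1]-y)<1.5)&(abs(F[...,0]-560)<60); x=np.sort(F[m][:,0]); 
    g=np.split(x,np.where(np.diff(x)>4)[0]+1); print(y,[(round(a[0],1),round(a[-1],1),len(a)) for a in g if len(a)>5])
E
```

```text
t 30.05 tcp [573.7 -41.7 180.8] open 86.8 F [-0.4  0.1 -0.5] jaw yaw -16.51 tilt 0.18 q6 0.08
 d tool (units) [ 2.315 -0.801 -0.34 ] turn (units) [-0.   -0.03  0.01]
 unit world->tool: +x [-0.    0.28  0.96] +y [ 0.    0.96 -0.28] +z [-1. -0. -0.]
[562.09356926 123.04164191 181.10448721]
110 [(np.float64(534.2), np.float64(548.5), 65), (np.float64(585.2), np.float64(597.7), 52)]
118 [(np.float64(532.1), np.float64(551.8), 69), (np.float64(582.6), np.float64(595.0), 50)]
124 [(np.float64(532.2), np.float64(542.9), 54), (np.float64(548.5), np.float64(556.0), 19), (np.float64(580.7), np.float64(593.3), 52)]
130 [(np.float64(532.3), np.float64(543.0), 52), (np.float64(551.9), np.float64(557.7), 19), (np.float64(579.0), np.float64(590.5), 53)]
136 [(np.float64(531.5), np.float64(543.1), 55), (np.float64(576.5), np.float64(588.7), 56)]
```

View pics/w13.png

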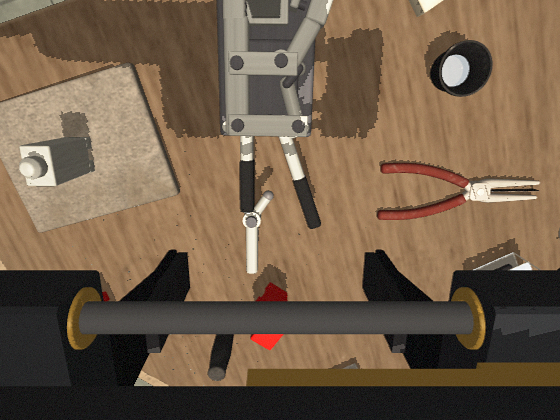

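Call:
jog_arm(moves=[[0.3,0,0,0,0,0],[0.6,0,0,0,0,0],[0.7,0,0,0,0,0],[0.5,0,0,0,0,0],[0.25,0,0,0,0,0],[0,0,0,0,0,0],[0,0,0,0,0,0]])

```text
time_s: 30.98
tcp_pos: [576.0, -41.3, 42.7]
tool_rot: [0.701, 0.101, 0.699, -0.102]
ft_force: [-0.2, 0.0, -0.4]
opening: 87.0
```

```bash
python3 shot.py w14 wrist; python3 - <<'E'
from fr import *
print(tof(read_state()['tcp_pos']))
E
```

```text
t 30.98 tcp [576.  -41.3  42.7] open 87.0 F [-0.2  0.  -0.4] jaw yaw -16.5 tilt 0.12 q6 0.08
 d tool (units) [ 0.011 -0.822 -0.383] turn (units) [ 0.    0.02 -0.  ]
 unit world->tool: +x [0.   0.28 0.96] +y [-0.    0.96 -0.28] +z [-1.  0.  0.]
[564.293574   124.05590235  43.08703384]
```

View pics/w14.png

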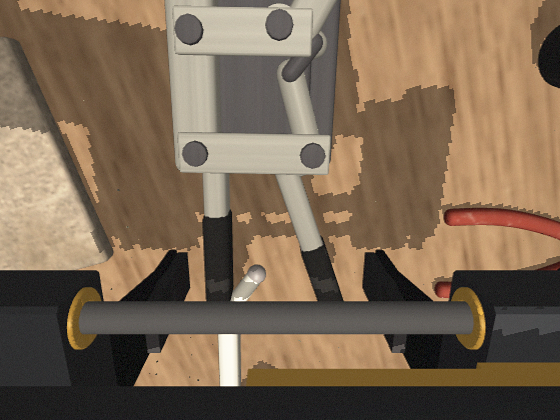

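Call:
jog_arm(moves=[[0.05,0,0,0,0,0],[0,0,-0.01,0,0,0],[0,0,0,0,0,0],[0,0,0,0,0,0]], grip=0.7)

```text
time_s: 31.52
tcp_pos: [575.5, -41.2, 39.0]
tool_rot: [0.701, 0.101, 0.699, -0.102]
ft_force: [1.5, -1.5, -3.3]
opening: 62.4
```

Call:
jog_arm(moves=[[0,0,-0.03,0,0,0],[0,0,0,0,0,0]], grip=0.65)

```text
time_s: 31.78
tcp_pos: [573.1, -40.5, 38.9]
tool_rot: [0.7, 0.102, 0.699, -0.102]
ft_force: [2.9, -1.6, 0.6]
opening: 57.7
```

Call:
jog_arm(moves=[[0,0,-0.035,0,0,0],[0,0,0,0,0,0]], grip=0.6)

```text
time_s: 32.02
tcp_pos: [570.8, -40.0, 38.9]
tool_rot: [0.7, 0.101, 0.7, -0.102]
ft_force: [2.2, -2.7, 2.6]
opening: 53.0
```

```bash
python3 shot.py w15 wrist; python3 - <<'E'
from fr import *
print(tof(read_state()['tcp_pos']))
E
```

```text
t 32.02 tcp [570.8 -40.   38.9] open 53.0 F [ 2.2 -2.7  2.6] jaw yaw -16.51 tilt 0.04 q6 0.08
 d tool (units) [-0.052 -0.817 -0.294] turn (units) [-0.    0.01  0.  ]
 unit world->tool: +x [0.   0.28 0.96] +y [-0.    0.96 -0.28] +z [-1. -0.  0.]
[558.60482086 123.74258347  38.87772464]
```

View pics/w15.png

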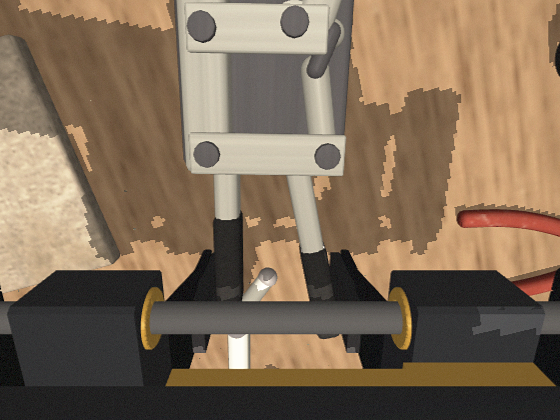

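Call:
jog_arm(moves=[[0,0,-0.037,0,0,0],[0,0,0,0,0,0]], grip=0.55)

```text
time_s: 32.33
tcp_pos: [568.7, -39.5, 38.9]
tool_rot: [0.7, 0.101, 0.7, -0.102]
ft_force: [1.8, -3.7, 2.2]
opening: 48.6
```

Call:
jog_arm(moves=[[0,0,-0.037,0,0,0],[0,0,0,0,0,0]], grip=0.5)

```text
time_s: 32.58
tcp_pos: [566.4, -38.5, 38.7]
tool_rot: [0.7, 0.101, 0.7, -0.102]
ft_force: [2.5, -1.4, 1.5]
opening: 44.3
```

Call:
jog_arm(moves=[[0,0,-0.037,0,0,0],[0,0,0,0,0,0]], grip=0.45)

```text
time_s: 32.83
tcp_pos: [563.2, -37.2, 37.9]
tool_rot: [0.699, 0.102, 0.701, -0.101]
ft_force: [1.5, -0.3, -0.8]
opening: 39.6
```

Call:
jog_arm(moves=[[0,0,-0.01,0,0,0],[0,0,0,0,0,0],[0,0,0,0,0,0]], grip=0.42)

```text
time_s: 33.2
tcp_pos: [563.8, -37.4, 38.1]
tool_rot: [0.7, 0.102, 0.7, -0.101]
ft_force: [4.6, -0.8, -4.4]
opening: 37.4
```

```bash
python3 shot.py w16 wrist; python3 - <<'E'
from fr import *
print(tof(read_state()['tcp_pos']))
E
```

```text
t 33.2 tcp [563.8 -37.4  38.1] open 37.4 F [ 4.6 -0.8 -4.4] jaw yaw -16.54 tilt 0.04 q6 0.08
 d tool (units) [-0.066 -0.826 -0.169] turn (units) [-0.01  0.   -0.01]
 unit world->tool: +x [0.   0.28 0.96] +y [ 0.    0.96 -0.28] +z [-1.  0.  0.]
[551.25221241 124.27846     38.06657269]
```

View pics/w16.png

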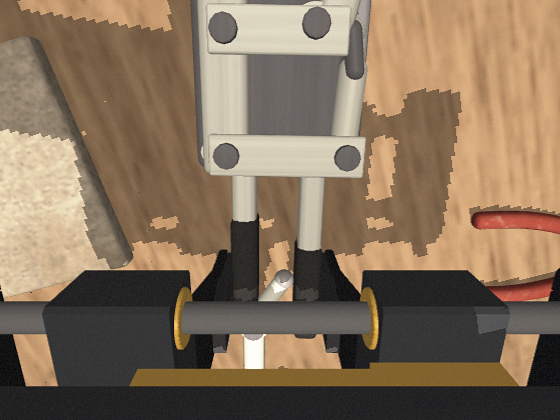

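Handles look parallel at 37.4 mm over both. One firm squeeze, then let go and look.

Call:
jog_arm(moves=[[0,0,0,0,0,0],[0,0,0,0,0,0],[0,0,0,0,0,0]], grip=0.38)

```text
time_s: 33.62
tcp_pos: [563.9, -37.4, 38.1]
tool_rot: [0.7, 0.102, 0.7, -0.101]
ft_force: [5.3, 0.1, -4.9]
opening: 37.9
```

Call:
jog_arm(moves=[[0,0,0,0,0,0],[0,0,0,0,0,0],[0,0,0,0,0,0],[0,0,0,0,0,0]], grip=0.7)

```text
time_s: 34.12
tcp_pos: [563.6, -37.6, 38.5]
tool_rot: [0.7, 0.101, 0.7, -0.101]
ft_force: [0.6, 1.0, 1.1]
opening: 59.8
```

Call:
jog_arm(moves=[[-0.3,0,0,0,0,0],[-0.6,0,0,0,0,0],[-0.7,0,0,0,0,0],[-0.7,0,0,0,0,0],[-0.3,0,0,0,0,0],[0,0,0,0,0,0]])

```text
time_s: 34.88
tcp_pos: [564.6, -37.9, 196.3]
tool_rot: [0.701, 0.101, 0.699, -0.102]
ft_force: [-0.3, -0.3, 0.2]
opening: 60.2
```

```bash
python3 shot.py w17 wrist; python3 - <<'E'
from fr import *
P=load('w17'); F=tof(P); Z=F[...,2]
for y in (118,124,130,136):
    m=(Z>40)&(Z<50)&(abs(F[...,1]-y)<1.5)&(abs(F[...,0]-560)<60); x=np.sort(F[m][:,0]); 
    g=np.split(x,np.where(np.diff(x)>4)[0]+1); print(y,[(round(a[0],1),round(a[-1],1),len(a)) for a in g if len(a)>5])
E
```

```text
t 34.88 tcp [564.6 -37.9 196.3] open 60.2 F [-0.3 -0.3  0.2] jaw yaw -16.51 tilt 0.19 q6 0.08
 d tool (units) [ 2.57  -0.822 -0.193] turn (units) [-0.    0.04 -0.  ]
 unit world->tool: +x [0.   0.28 0.96] +y [-0.    0.96 -0.28] +z [-1.  0.  0.]
118 [(np.float64(532.2), np.float64(551.3), 67), (np.float64(559.9), np.float64(570.5), 45)]
124 [(np.float64(532.2), np.float64(542.6), 42), (np.float64(548.6), np.float64(570.3), 64)]
130 [(np.float64(532.4), np.float64(542.7), 46), (np.float64(552.1), np.float64(570.2), 61)]
136 [(np.float64(532.5), np.float64(542.7), 46), (np.float64(559.8), np.float64(571.0), 51)]
```

View pics/w17.png

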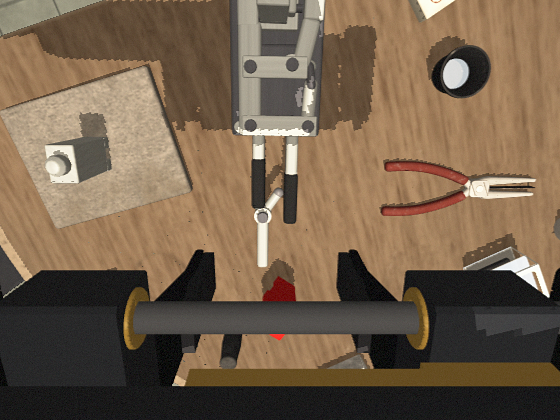

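Handles stay at 38 mm over both with the gripper away: (258,180) and (290,195) are parallel. Moving clear to check the blank.

Call:
jog_arm(moves=[[-0.3,-0.3,0,0,0,0],[-0.4,-0.6,-0.2,0,0,0],[-0.4,-0.7,-0.2,0,0,0],[0,-0.7,-0.2,0,0,0],[0,-0.5,0,0,0,0],[0,0,0,0,0,0],[0,0,0,0,0,0]])

```text
time_s: 35.8
tcp_pos: [481.1, -188.5, 260.1]
tool_rot: [0.699, 0.102, 0.7, -0.102]
ft_force: [0.0, 0.3, -1.3]
opening: 60.9
```

```bash
python3 shot.py s18 side; python3 shot.py t18 top; python3 - <<'E'
from fr import *
for n,c in(('s18','side'),('t18','top')):
    im=cv2.imread(f'pics/{n}.png'); cv2.imwrite(f'pics/{n}c.png',cv2.resize(im[120:340,160:420],None,fx=2.7,fy=2.7,interpolation=cv2.INTER_CUBIC)[:600])
    P=load(n,c); Z=P[...,2]
    for nm,cx,cy,zl,zh in(('blank',609,110,68,90),('die',417,42,60,78),('redA',534,-150,50,70),('redB',364,-110,50,70),('punch',474,-176,50,70)):
        m=(Z>zl)&(Z<zh)&(np.hypot(P[...,0]-cx,P[...,1]-cy)<35); q=P[m]
        if len(q)>10:
            zt=np.median(q[:,2]); q=q[abs(q[:,2]-zt)<4]; r=cv2.minAreaRect(q[:,:2].astype(np.float32)); print(n,nm,len(q),zt.round(1),np.round(r[0],1),np.round(r[1],1),round(r[2],1), tof(np.array([*r[0],0])).round(1))
E
```

```text
t 35.8 tcp [ 481.1 -188.5  260.1] open 60.9 F [ 0.   0.3 -1.3] jaw yaw -16.56 tilt 0.08 q6 -0.24
 d tool (units) [3.636 1.98  0.439] turn (units) [-0.01 -0.01 -0.01]
 unit world->tool: +x [-0.    0.29  0.96] +y [ 0.    0.96 -0.29] +z [-1.  0. -0.]
t 35.85 tcp [ 481.3 -188.1  260.2] open 60.5 F [0.1 0.5 0.4] jaw yaw -16.5 tilt 0.06 q6 -0.24
 d tool (units) [3.637 1.971 0.439] turn (units) [-0.   -0.01 -0.01]
 unit world->tool: +x [-0.    0.28  0.96] +y [ 0.    0.96 -0.28] +z [-1.  0. -0.]
s18 die 162 72.2 [418.9  40.3] [30.5 22.8] 73.1 [390.2 157.6   0. ]
s18 redA 199 60.5 [ 536.5 -151.5] [31.4 23.7] 38.1 [557.5   7.1   0. ]
s18 redB 258 60.6 [ 364.8 -111.1] [22.9 29.7] 2.3 [381.3  -2.9   0. ]
s18 punch 76 59.0 [ 476.2 -181. ] [15.2 16.3] 64.5 [507.9 -38.3   0. ]
t18 blank 132 80.8 [607.2 111.3] [29.3 22. ] 72.8 [550.6 279.1   0. ]
t18 die 103 72.9 [417.8  41.4] [29.4 21.7] 72.4 [388.8 158.3   0. ]
t18 redA 130 60.6 [ 535.  -149.5] [28.3 22.1] 40.5 [555.4   8.6   0. ]
t18 redB 72 60.8 [ 364.1 -103.6] [17.1 23.1] 85.1 [378.5   4.1   0. ]
```

View pics/s18c.png

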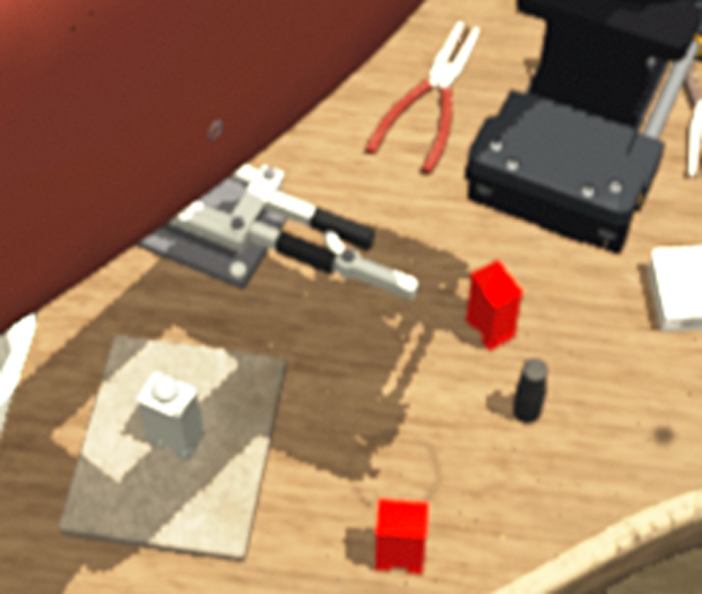

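View pics/t18c.png

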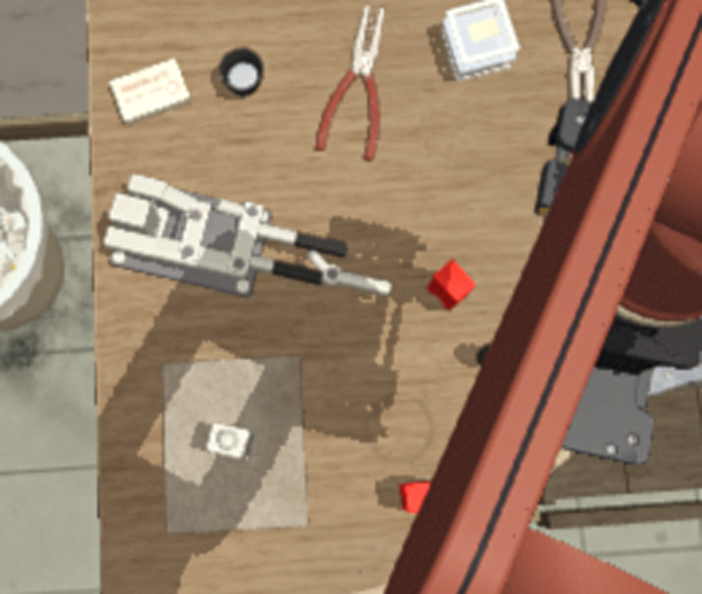

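Top view: the blank is locked in the jaws at the spot the finished block was in, and the finished block stands on the board. Both red blocks, the loupe, box and red pliers have not moved, nor has the punch in the side view. Handing in.

```bash
python3 -c "
from station import *
print(sign_off())"
```

```text
the job is handed in; nothing more can be done
None
```

I handed the job in at about 36 s, well under the 67 s limit, with every step done in the order asked. I pulled the release lever until the pliers sprang open. I then stood the finished block on the board, set the grey blank over the rib between the jaws, and squeezed the handles until they locked.

**What the last checks showed:**
- **Lock:** the handles stayed at 38 mm over both, their locked width, with the gripper away. The lever is back at rest.
- **Blank:** its top is at about z 80, so it is seated on the rest. In the top picture it is within 1 mm of where the finished block had been clamped.
- **Finished block:** it stands upright near the middle of the board.
- **Other tools:** both red blocks, the loupe, the box and the red pliers show no move beyond measuring error. The punch was measured only in the side picture, about 5 mm from its first reading. I put that down to measuring error, since nothing came near it.

**What failed or disagreed:**
- The wrist camera and the measured gripper position differed by about 1 mm. I corrected for this before lowering the blank, and it went onto the rib with no contact until it reached the rest.
- In the last pictures the arm hid the blank from the side camera, and part of one red block and the punch from the top camera. The blank's final position therefore rests on the top picture alone.

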